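# Roll the leaded lantern drum onto the tape and chock it

### The arm

A 6-joint arm with a two-finger parallel gripper is mounted at the origin on the work surface. World frame = base frame: x ahead of the robot, y to its left, z up, the work surface at z = 0. Lengths are in m, angles in rad, forces in N, time in s.
With the tool pointing down it reaches from about 0.375 to 0.9 m from the base axis. Payload 3.1 kg.
Tool frame: the origin (TCP) lies at the very end of the fingers, on their centre line; the grasp point (between the pads) lies 19 mm behind it; x points along the fingers, z is the direction in which the jaws open and shut, and the axes are right-handed (so a half turn about x gives the same grasp; the last joint's range is limited). The gripper opens to 85 mm and grips with 20 to 120 N. Pads are 22 mm wide; open, the fingers measure 114 mm over their backs; the gripper's body (76 mm by 85 mm) begins 54 mm behind the grasp point. The pads swing forward as they close: fully open they stand 13 mm farther back than shut.
Start: joints at [0.995, 0.527, 1.433, -0, 1.181, -0.178], TCP at [0.242, 0.576, 0.231] pointing down, gripper open.
Joint ranges: [-3.08, 3.08], [-0.75, 2.2], [0.22, 2.44], [-1.43, 4.57], [0, 2.65], [-2.85, 2.85]. Speed limits (rad/s): [2.79, 2.79, 3.14, 3.14, 3.14, 3.14].

### API

Orientations are given as a unit quaternion [x, y, z, w].
In Python, from station import manip, viewer, job gives the robot as it stands.
- The arm moves only by the tool move_arm, never from a script. Its argument "deltas" is one flat list of numbers, 7 for each row, row after row: the finger opening in mm, from 0 to 85.4, then the shift along the tool's x, y, z in mm, then the turn, a rotation vector about the tool's x, y, z in degrees. In form: [jaw, tx, ty, tz, rx, ry, rz, jaw, tx, ty, tz, rx, ry, rz, ...]. A call has 1 to 10 rows; each row shifts and turns the commanded pose from where the row before left it, along the tool's axes as they then stand; what a row does not reach is not made up. A row lasts 1/10 s, in which the tool goes at most 50 mm and 8.59 degrees, less where a joint would pass 70% of its speed; a pose out of reach is approached as far as the arm can. A call is refused whole if a number of a shift passes 50 or a number of a turn 8.59, either way. A call with a gripper value outside its range is refused whole. The fingers move at their own pace and stop on an object; "force" is the grip in N (left out, the last holds). Time passes only in rows, so rows that do not move let the fingers close. It gives the time, the measured TCP pose, the force and the opening at its end, in the units of the state.
- manip.sense(): the state, without advancing time (a new reading comes with each control period).
- viewer.snapshot(name): name is "side" or "top" or "wrist"; returns a dict with "image" (384x512x3 uint8, red, green, blue), "depth" (384x512 float32, m along the optical axis (not along the pixel's ray), 0 where there is no reading), "fovy" (degrees; the focal length in pixels is half the picture's height over the tangent of half this angle, whatever the lens; pixels are square), "cx", "cy" (the principal point, pixels), "R" (3x3) and "t" (3): a world point X has camera coordinates R X + t. Camera axes: x right, y down, z forward; pixel columns grow to the right and rows downward; lengths in m; the calibration is good to about 2 mm. A picture is of the moment at which its call begins.
- job.sign_off(): hands the job in, once; it reports no verdict.
The state is a dict: "t": time; "q": joint angles; "qd": joint speeds; "tau": joint torques, N m; "tcp_pos": TCP position; "tool_rot": TCP orientation; "force": force on the tool from outside, world axes, zero at the start; "ft_torque": the same for the moment, N m; "finger_gap": opening from 0.0 (shut) to 1.0 (fully open).
Only numpy, scipy, OpenCV 4.12 (cv2) and the standard library are available. Lean on these libraries where they do the work, as an engineer would, in place of code of your own. Each camera call takes 0.05 s, during which the arm holds its last target.

### The job

Roll the leaded-glass lantern drum along the bench, without picking it up, until it comes to rest standing on the blue tape line, lying along the tape, and let go of it. Then slide a wooden chock, ramp first, under it from each side, square to the drum, pushing each one in until it bites firmly, so that the drum stays on the tape and cannot roll either way. It is glass: keep every push and press gentle, and leave the other things on the bench where they are.

Things in the scene. Friction and masses are not known exactly. Their poses are not given: they have to be found in the camera images.
- drum: drum of pale glass scales in dark leading, brass rims: diameter 120, length 160 mm, 1.9 to 2.5 kg, too wide to grasp. Origin mid-axis, 60 mm up; x along its axis (about world x, so it rolls along y), y and z turn with it. 0.3 N keeps it rolling; let go at 5 cm/s it coasts about 15 mm. Its fresh leading cracks at 20 N from a finger, 10 N from a chock, or rolling at 0.25 m/s
- mark: strip of blue tape stuck flat on the bench, 280 mm long, 12 mm wide, under 1 mm thick. Origin at its middle, on the bench; x runs along the strip (roughly world x), y across it
- chock_l_grip (a point): left (+y) wooden chock, toe to about -y, 135 x 40 mm, 0.13 kg: tail block 65 mm long, 35 mm high, red band at its end; then a ramp 70 mm long falling to a 3 mm high toe. This point: middle of the tail block, half-way up (17.5 mm), 102.5 mm behind the toe; x to the toe, y across, z up. The ramp touches the drum when the drum's axis is 122 mm ahead along x
- chock_r_grip (a point): right (-y) chock, toe to about +y; same shape, point and axes as the left one. A lone chock that touches just rolls the drum along. Once the drum is caught between both, the push rises about 6 N per mm: a push of 6 to 7 N is a firm bite
- solder_reel: bystander: reel of solder standing on its end, 54 mm across, 44 mm high. Origin at the centre of its underside
- tumbler: bystander: blue ceramic tumbler, 74 mm across, 115 mm high. Origin at the centre of its underside
- flux_bottle: bystander: white bottle with a red cap, 48 mm across, 105 mm high. Origin at the centre of its underside
- wood_block: bystander: wooden block, 160 x 70 x 40 mm. Origin at the centre of its underside
- patina_can: bystander: steel can, 66 mm across, 75 mm high. Origin at the centre of its underside
- bench_brush: bystander: brush with a dark wooden handle, lying flat. Origin at the centre of its underside
- pane_tray: bystander: plywood tray of glass offcuts, 150 x 110 x 30 mm. Origin at the centre of its underside
Not all that is in view belongs to the job. What is shaped like the part that bears chock_l_grip but black or green is not meant.

How it is judged:
On the way, in this order (a step that is already met when the one before it is completed fails the run):
1. the drum has been rolled onto the tape (its axis within 6 mm of the tape's middle line) and stands there at rest, untouched by the robot (y of drum in the frame of mark between -0.006 and 0.006 m and x of drum in the frame of mark between -0.06 and 0.06 m and angle between the x axis of drum and the x axis of mark, either way round below 0.16 rad and linear speed of drum below 0.004 m/s and contact force between drum and the fingers below 0.05 N and contact force between drum and the arm below 0.05 N), for 0.2 s.
2. a chock has been laid against the drum: flat, square to it, its ramp touching or within 3.5 mm of touching (((x of drum in the frame of chock_l_grip between 0.11 and 0.1255 m and y of drum in the frame of chock_l_grip between -0.06 and 0.06 m and angle between the y axis of chock_l_grip and the x axis of drum, either way round below 0.12 rad and angle between chock_l_grip's own z axis and vertical below 0.06 rad) or (x of drum in the frame of chock_r_grip between 0.11 and 0.1255 m and y of drum in the frame of chock_r_grip between -0.06 and 0.06 m and angle between the y axis of chock_r_grip and the x axis of drum, either way round below 0.12 rad and angle between chock_r_grip's own z axis and vertical below 0.06 rad))), for 0.1 s.
3. the other chock has been pushed in until both bite: each bears on the drum with more than 3 N (contact force between each of chock_l, chock_r and drum above 3 N and x of drum in the frame of chock_l_grip between 0.11 and 0.1255 m and y of drum in the frame of chock_l_grip between -0.06 and 0.06 m and angle between the y axis of each of chock_l_grip, chock_r_grip and the x axis of drum, either way round below 0.12 rad and angle between each of chock_l_grip, chock_r_grip's own z axis and vertical below 0.06 rad and x of drum in the frame of chock_r_grip between 0.11 and 0.1255 m and y of drum in the frame of chock_r_grip between -0.06 and 0.06 m), for 0.1 s.
At the end, for the whole second after the job is handed in: Drum on the tape: axis within 6 mm of its middle line and 0.16 rad of its direction, middle within 60 mm. Each chock flat, let go, one per side: axis 110 to 125.5 mm ahead of its grip point (122 touches), at most 60 mm aside, square within 0.12 rad. All at rest (y of drum in the frame of mark between -0.006 and 0.006 m and x of drum in the frame of mark between -0.06 and 0.06 m and angle between the x axis of drum and the x axis of mark, either way round below 0.16 rad and height (world z) of drum below 0.063 m and ((y of chock_l_grip in the frame of mark above 0.09 m and y of chock_r_grip in the frame of mark below -0.09 m) or (y of chock_l_grip in the frame of mark below -0.09 m and y of chock_r_grip in the frame of mark above 0.09 m)) and x of drum in the frame of chock_l_grip between 0.11 and 0.1255 m and y of drum in the frame of chock_l_grip between -0.06 and 0.06 m and angle between the y axis of each of chock_l_grip, chock_r_grip and the x axis of drum, either way round below 0.12 rad and angle between each of chock_l_grip, chock_r_grip's own z axis and vertical below 0.06 rad and x of drum in the frame of chock_r_grip between 0.11 and 0.1255 m and y of drum in the frame of chock_r_grip between -0.06 and 0.06 m and linear speed of each of drum, chock_l, chock_r below 0.004 m/s).
It fails at once if a finger or the arm presses on the glass drum with more than 20 N (contact force between drum and the fingers above 20 N or contact force between drum and the arm above 20 N).
It fails at once if a chock presses on the glass drum with more than 10 N (contact force between any of chock_l, chock_r and drum above 10 N).
It fails at once if the drum is lifted off the bench by more than 6 mm (height (world z) of drum above 0.066 m).
It fails at once if the drum is sent rolling faster than 0.25 m/s (linear speed of drum above 0.25 m/s).
It fails at once if a bystander is moved by more than 15 mm (distance of any of solder_reel, tumbler, flux_bottle, wood_block, patina_can, bench_brush, pane_tray from where it was at the start of the episode above 0.015 m).
It also fails if it takes over 72 s, if anything falls off the work surface, if the arm or the gripper's body presses on something with over 40 N, if the wrist force passes 120 N, or if a joint passes its speed limit or range.

## Working session

There is one attempt and no reset: what is moved stays moved. The work goes in short steps, Python scripts to look and compute and a tool call to move; the robot and the scene stay as the last step left them, time stands still between calls to the robot, and variables do not carry over. Pictures are saved under pics/ and viewed, and the job is handed in when it is done.

Besides the shell and the picture viewer there is one more tool, called by a JSON object that holds its "op" and its "data", one argument or row to a line. move_arm: Moves the arm, as the interface text tells. Its arguments: {"type":"object","properties":{"deltas":{"type":"array"},"force":{"type":"number"}},"required":["deltas"]}

```bash
mkdir -p pics; ls; cat > h.py <<'E'
import numpy as np, cv2
from station import manip, viewer, job
def snap(n,f):
    s=viewer.snapshot(n); cv2.imwrite('pics/'+f+'.png',cv2.cvtColor(s['image'],cv2.COLOR_RGB2BGR)); np.savez('pics/'+f+'.npz',**s); return s
def cloud(s):
    h,w=s['depth'].shape; f=h/2/np.tan(np.radians(s['fovy'])/2)
    u,v=np.meshgrid(np.arange(w),np.arange(h)); z=s['depth']
    P=np.stack([(u-s['cx'])/f*z,(v-s['cy'])/f*z,z],-1)
    return (P-s['t'])@s['R']
def proj(s,X):
    h=s['depth'].shape[0]; f=h/2/np.tan(np.radians(s['fovy'])/2)
    c=np.asarray(X)@s['R'].T+s['t']; return np.stack([c[...,0]/c[...,2]*f+s['cx'],c[...,1]/c[...,2]*f+s['cy']],-1)
def load(f): return dict(np.load('pics/'+f+'.npz'))
E
python3 - <<'E'
from h import *
print(manip.sense())
for n in ['side','top','wrist']:
    s=snap(n,n+'0'); print(n,s['fovy'],s['cx'],s['cy'],-s['R'].T@s['t'])
E
```

```text
pics
{'t': 0.0, 'q': array([ 9.94499175e-01,  5.28466128e-01,  1.43391676e+00, -2.45158916e-07,
        1.18138834e+00, -1.78473474e-01]), 'qd': array([-0.00147126,  0.00027675, -0.00037243,  0.00117201,  0.00116469,
       -0.00077164]), 'tau': array([-1.15164468e-03, -4.42346191e+01, -1.78024310e+01, -3.06787178e-04,
        8.32945516e-03, -8.00546445e-06]), 'tcp_pos': array([0.24169165, 0.57559526, 0.23032904]), 'tool_rot': array([-0.39164521,  0.58964908,  0.39103382,  0.58823511]), 'force': array([ 0.38546175,  0.21807177, -0.32033522]), 'ft_torque': array([-0.04190688,  0.04588571, -0.00959914]), 'finger_gap': 1.003057739392331}
side 48.843722797729185 260.7482253064514 188.10399404488504 [-0.16669103 -0.78216162  0.99910107]
top 55.39310516929772 253.44398721752586 193.48597221321543 [ 0.42625107 -0.00246605  1.10286435]
wrist 71.97205461994834 256.5274023317289 194.65828875712492 [0.16462189 0.60873426 0.37248545]
```

View pics/top0.png

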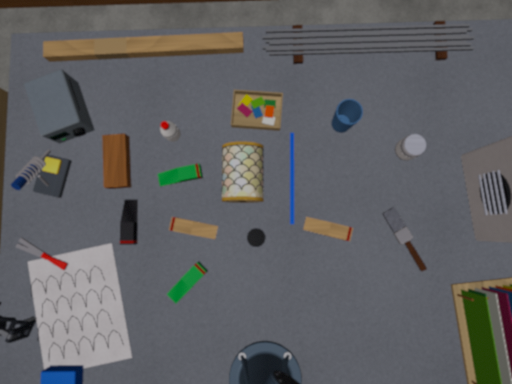

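View pics/side0.png

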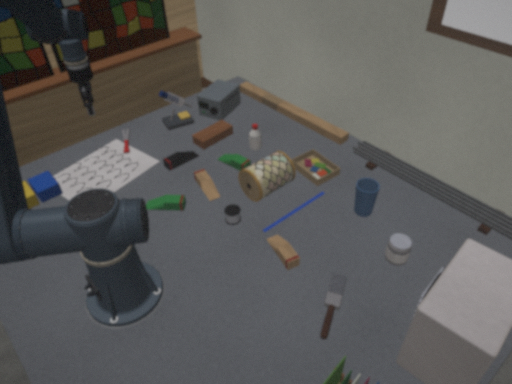

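View pics/wrist0.png

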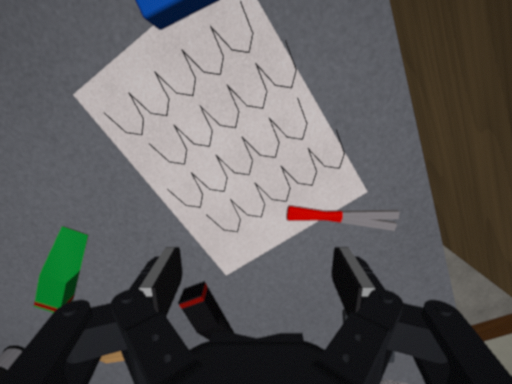

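Candidates: chock-shaped natural-wood pieces at top (194,228) and (328,229), plus green (180,175), green (187,282) and black (129,222). The plain wood ones with a red band at the outer end fit; I'll confirm in a crop and measure.

```bash
cat > m.py <<'E'
from h import *
def rect(P2):
    r=cv2.minAreaRect((P2*1000).astype(np.float32)); return r
def comp(s,mask,name):
    P=cloud(s); n,l,st,c=cv2.connectedComponentsWithStats(mask.astype(np.uint8))
    for i in range(1,n):
        if st[i,4]>25:
            m=l==i; Q=P[m]; Q=Q[np.isfinite(Q).all(1)]
            r=rect(Q[:,:2]); print(name,'px',c[i].round(),'n',st[i,4],'rect c',np.round(r[0],1),'size',np.round(r[1],1),'ang',round(r[2],1),'z',np.percentile(Q[:,2],[2,50,98]).round(4))
E
python3 - <<'E'
from m import *
for n in ['top','side']:
    s=load(n+'0'); s['image']=s['image']; P=cloud(s); z=P[...,2]
    hsv=cv2.cvtColor(s['image'],cv2.COLOR_RGB2HSV).astype(int); H,S,V=[hsv[...,i] for i in range(3)]
    print(n); 
    area=(P[...,0]>.2)&(P[...,0]<.75)&(abs(P[...,1])<.4)
    comp(s,(H>105)&(H<125)&(S>150)&area&(z<.02),'blue')
    comp(s,(H>5)&(H<25)&(S>70)&area&(z<.06),'wood')
    comp(s,area&(z>.06),'tall')
    comp(s,area&(z>.012),'any')
a=cv2.imread('pics/top0.png')[120:310,110:370]; b=cv2.imread('pics/side0.png')[130:280,180:340]
cv2.imwrite('pics/c1.png',cv2.resize(a,None,fx=3,fy=3,interpolation=3)); 
E
```

```text
top
blue px [292. 178.] n 359 rect c [580.3 -93.8] size [  9.8 274.9] ang 88.5 z [-0.0037  0.0007  0.005 ]
wood px [258. 126.] n 205 rect c [744.1  12.7] size [146.5  22.8] ang 85.0 z [0.0015 0.0232 0.0327]
wood px [127. 175.] n 97 rect c [598.2 397.5] size [77.3  5. ] ang 0.4 z [0.0109 0.0302 0.042 ]
wood px [197. 171.] n 32 rect c [602.8 187. ] size [38.9  6.8] ang 10.0 z [0.0244 0.0343 0.0385]
wood px [193. 228.] n 632 rect c [434.4 206.4] size [144.2  40.2] ang 77.3 z [0.0037 0.0314 0.0383]
wood px [327. 228.] n 647 rect c [ 425.3 -193.1] size [134.5  40.1] ang 74.8 z [0.004  0.0317 0.0385]
wood px [200. 269.] n 27 rect c [314.9 180.1] size [34.9  5.5] ang 47.5 z [0.0319 0.0349 0.0378]
tall px [347. 120.] n 219 rect c [ 604.9 -123.8] size [ 63.7 427.1] ang 47.3 z [0.0611 0.0995 0.118 ]
tall px [168. 128.] n 214 rect c [585.4 135.5] size [420.6  45.4] ang 44.2 z [0.0622 0.0765 0.1071]
tall px [242. 172.] n 2440 rect c [547.7  52.8] size [118.8 240.9] ang 89.0 z [0.0731 0.1114 0.1216]
any px [345. 122.] n 318 rect c [ 604.9 -123.8] size [ 63.7 427.1] ang 47.3 z [0.0145 0.0823 0.117
[... 2275 characters left out ...]
0.1193]
any px [177. 160.] n 198 rect c [443.1 385.7] size [ 28.1 114.6] ang 89.9 z [0.0124 0.0266 0.0365]
any px [204. 181.] n 309 rect c [434.7 212.1] size [120.4  41.1] ang 77.4 z [0.013  0.0296 0.0365]
any px [364. 200.] n 491 rect c [ 728.4 -247.3] size [73.4 42.5] ang 89.8 z [0.0143 0.0722 0.1145]
any px [169. 201.] n 380 rect c [280.4 217.4] size [ 51.3 116.8] ang 44.5 z [0.0131 0.0295 0.037 ]
any px [232. 213.] n 235 rect c [402.9  16.4] size [53.7 51.2] ang 23.1 z [0.0128 0.0412 0.0458]
any px [285. 252.] n 462 rect c [ 422.3 -204.6] size [117.2  43.2] ang 73.9 z [0.0129 0.0321 0.0371]
any px [335. 284.] n 229 rect c [ 437.7 -393.9] size [88.6 38.5] ang 27.3 z [0.0132 0.0169 0.0213]
```

View pics/c1.png

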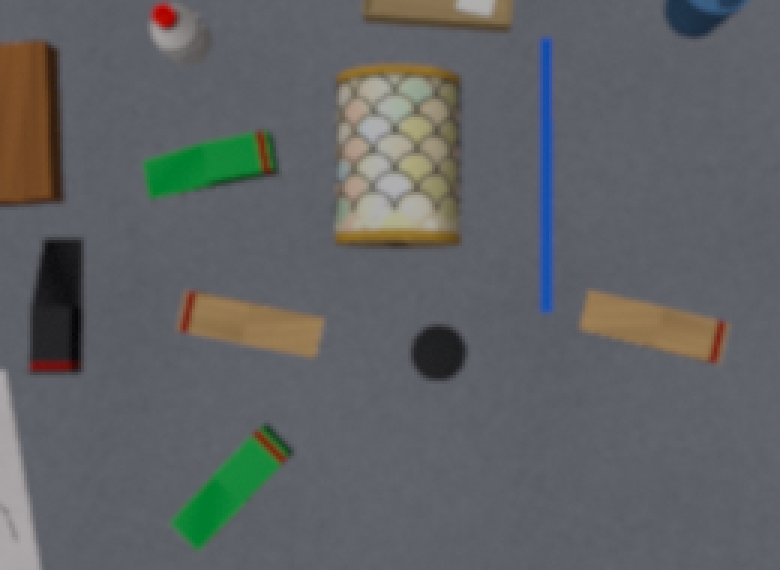

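The crop shows the two plain wood chocks with red bands: left at crop (255,325), right at (655,325). The green and black ones are decoys. Next I refine the measurements.

```bash
cat > m2.py <<'E'
from m import *
from scipy.optimize import least_squares
def masks(s):
    P=cloud(s); hsv=cv2.cvtColor(s['image'],cv2.COLOR_RGB2HSV).astype(int); return P,hsv[...,0],hsv[...,1],hsv[...,2]
def line(Q):
    c=Q.mean(0); _,_,v=np.linalg.svd(Q-c,full_matrices=False); d=v[0]; d=d if d[0]>0 else -d
    t=(Q-c)@d; return c+d*(t.max()+t.min())/2,np.degrees(np.arctan2(d[1],d[0])),t.max()-t.min()
def onplane(s,m,z0=0.0005):
    v,u=np.nonzero(m); h=s['depth'].shape[0]; f=h/2/np.tan(np.radians(s['fovy'])/2)
    r=np.stack([(u-s['cx'])/f,(v-s['cy'])/f,np.ones(len(u))],-1)@s['R']; c=-s['R'].T@s['t']
    return (c+r*((z0-c[2])/r[:,2])[:,None])[:,:2]
def tape(s):
    P,H,S,V=masks(s); m=(H>105)&(H<125)&(S>140)&(abs(P[...,2])<.02)&(P[...,0]>.38)&(P[...,0]<.78)&(abs(P[...,1]+.09)<.07)
    return line(onplane(s,m)*1000)
def drum(s,y0):
    P=cloud(s); m=(P[...,2]>.02)&(P[...,2]<.13)&(P[...,0]>.48)&(P[...,0]<.69)&(abs(P[...,1]-y0)<.075)
    Q=P[m]
    x0=.588
    def f(p):
        d=np.array([np.cos(p[1]),np.sin(p[1])]); n=np.array([-d[1],d[0]])
        a=(Q[:,:2]-[x0,p[0]])@n; return np.hypot(a,Q[:,2]-p[2])-.06
    r=least_squares(f,[y0,0,.06],loss='soft_l1',f_scale=.002)
    xs=np.percentile(Q[:,0],[1,99])
    return (r.x*[1000,57.3,1000]).round(2),xs.round(4),np.std(r.fun).round(4),len(Q)
E
python3 - <<'E'
from m2 import *
from scipy.spatial.transform import Rotation as R
for n in ['top','side']:
    s=load(n+'0'); print(n,tape(s),drum(s,.051))
M=R.from_quat(manip.sense()['tool_rot']).as_matrix(); print(M.round(3))
c=load('wrist0');print((M.T@(-c['R'].T@c['t']-manip.sense()['tcp_pos'])).round(3))
E
```

```text
top (array([580.59259866, -93.7619843 ]), np.float64(-1.4482847533058174), np.float64(275.565692877572)) (array([52.49, -1.03, 59.01]), array([0.5064, 0.6657]), np.float64(0.0052), 2471)
side (array([579.26447521, -93.57330412]), np.float64(-1.3674830616420155), np.float64(267.22103541607504)) (array([53.99, -1.06, 57.47]), array([0.5039, 0.6645]), np.float64(0.0115), 1783)
[[-0.001 -0.922  0.387]
 [-0.001  0.387  0.922]
 [-1.     0.    -0.002]]
[-0.142  0.084  0.   ]
```

```bash
cat > plan.py <<'E'
from h import *
from scipy.spatial.transform import Rotation as R
def plan(p,psi,n,jaw,lift=0,start=None):
    """world target p (mm), psi jaw yaw deg, n rows"""
    s=manip.sense(); p0=s['tcp_pos']*1000; M=R.from_quat(s['tool_rot']); 
    X=np.array([0,0,-1.]);Z=np.array([np.cos(np.radians(psi)),np.sin(np.radians(psi)),0]);Y=np.cross(Z,X)
    T=R.from_matrix(np.stack([X,Y,Z],1)); p=np.array(p,float)
    rv=(M.inv()*T).as_rotvec(degrees=True); rows=[]
    cp=p0.copy(); cM=M
    for i in range(n):
        k=n-i; t=cM.inv().apply((p-cp)/k).round(1); r=((cM.inv()*T).as_rotvec(degrees=True)/k).round(2)
        rows.append([jaw,*t,*r]); cp=cp+cM.apply(t); cM=cM*R.from_rotvec(r,degrees=True)
    for i in range(0,n,10): print('['+', '.join('%g'%(0 if v==0 else v) for r in rows[i:i+10] for v in r)+']')
    print('end',cp.round(1),'err',(T.inv()*cM).magnitude()*57.3)
def st():
    s=manip.sense(); M=R.from_quat(s['tool_rot']).as_matrix()
    print('t',round(s['t'],2),'tcp',(s['tcp_pos']*1000).round(1),'psi',round(np.degrees(np.arctan2(M[1,2],M[0,2])),2),'q',s['q'].round(2),'F',s['force'].round(2),'gap',round(s['finger_gap'],3))
E
python3 - <<'E'
from plan import *
plan([586.5,146,200],-1,14,60)
E
```

```text
[60, 2.2, -34.6, -18.8, 4.87, -0.01, 0, 60, 2.2, -36.1, -15.7, 4.87, -0.01, 0, 60, 2.2, -37.3, -12.6, 4.87, -0.01, 0, 60, 2.2, -38.2, -9.4, 4.87, -0.01, 0, 60, 2.2, -38.9, -6.2, 4.87, 0, 0, 60, 2.2, -39.2, -2.8, 4.87, -0.01, 0, 60, 2.2, -39.3, 0.5, 4.87, 0, 0, 60, 2.2, -39.2, 3.8, 4.87, -0.01, 0, 60, 2.2, -38.7, 7.2, 4.87, 0, 0.01, 60, 2.2, -37.9, 10.4, 4.88, -0.01, 0]
[60, 2.2, -36.9, 13.6, 4.87, 0, 0.01, 60, 2.2, -35.6, 16.7, 4.88, -0.01, 0, 60, 2.1, -34.1, 19.7, 4.87, 0, 0.01, 60, 2.2, -32.3, 22.5, 4.88, -0.01, 0]
end [586.5 146.  200. ] err 0.005925410513937786
```

{"op": "move_arm", "data": {
  "deltas": [60,2,-35,-19,4.9,0,0,60,2,-36,-16,4.9,0,0,60,2,-37,-12.5,4.9,0,0,60,2,-38,-9.5,4.9,0,0,60,2,-39,-6,4.9,0,0,60,2,-39,-3,4.9,0,0,60,2,-39,0.5,4.9,0,0,60,2,-39,4,4.9,0,0,60,2,-39,7,4.9,0,0,60,2,-38,10.5,4.9,0,0]
}}

```text
t: 1.15
tcp_pos: [0.4878, 0.2672, 0.2111]
tool_rot: [-0.111, 0.699, 0.111, 0.698]
force: [0.4, 0.4, -0.1]
finger_gap: 0.704
```

{"op": "move_arm", "data": {
  "deltas": [60,2,-37,13.5,4.9,0,0,60,2,-36,17,4.9,0,0,60,2,-34,20,4.9,0,0,60,2,-27,19,4.5,0,0,60,0,0,0,0,0,0]
}}

```text
t: 1.65
tcp_pos: [0.5848, 0.1464, 0.2028]
tool_rot: [0.008, 0.706, -0.009, 0.708]
force: [1.0, 0.3, 0.2]
finger_gap: 0.699
```

```bash
python3 - <<'E'
from plan import *
st(); plan([586.5,146,48],-1,5,60)
E
```

```text
t 1.65 tcp [584.8 146.4 202.8] psi -1.31 q [ 0.06  0.53  1.52 -0.    1.09  0.08] F [1.04 0.33 0.24] gap 0.699
[60, 31, 0, 0.3, -0.06, 0.02, 0.01, 60, 30.9, -0.1, 0.3, -0.06, 0.02, 0.01, 60, 31, 0, 0.3, -0.06, 0.03, 0.01, 60, 30.9, -0.1, 0.3, -0.07, 0.02, 0.02, 60, 31, 0, 0.3, -0.06, 0.03, 0.01]
end [586.5 146.   48. ] err 0.00607631179454497
```

{"op": "move_arm", "data": {
  "deltas": [60,33,0,0.3,0,0,0,60,33,0,0.3,0,0,0,60,33,0,0.3,0,0,0,60,33,0,0.3,0,0,0,60,31,0,0.3,0,0,0,60,0,0,0,0,0,0]
}}

```text
t: 2.25
tcp_pos: [0.579, 0.1504, 0.0362]
tool_rot: [0.006, 0.711, -0.006, 0.703]
force: [-0.1, 0.5, -0.3]
finger_gap: 0.706
```

```bash
python3 - <<'E'
from plan import *
st(); snap('side','side1')
a=cv2.imread('pics/side1.png')[90:260,160:380]; cv2.imwrite('pics/c2.png',cv2.resize(a,None,fx=3,fy=3,interpolation=3))
E
```

```text
t 2.25 tcp [579.  150.4  36.2] psi -0.94 q [0.07 0.77 1.63 0.   0.76 0.08] F [-0.15  0.47 -0.26] gap 0.706
```

View pics/c2.png

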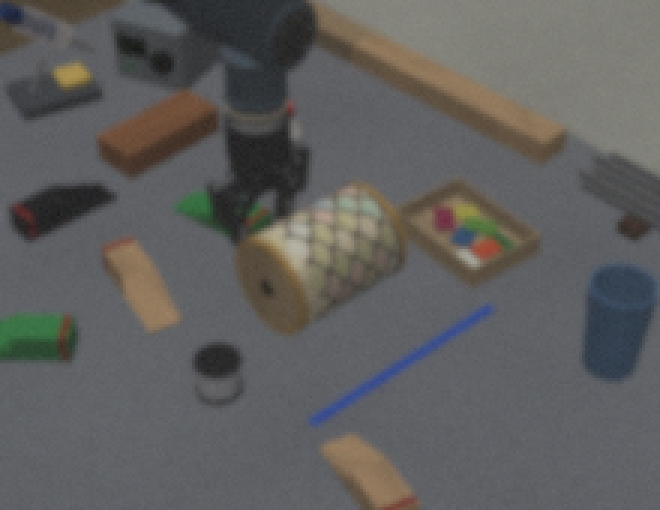

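```bash
python3 - <<'E'
from plan import *
st(); plan([585,127,38],-1,6,60)
E
```

```text
t 2.3 tcp [580.9 150.5  38.4] psi -0.94 q [0.07 0.76 1.62 0.   0.76 0.08] F [0.47 0.07 0.81] gap 0.701
[60, 0.1, -3.9, 0.8, 0.01, -0.06, 0, 60, 0.1, -3.9, 0.7, 0.01, -0.06, 0, 60, 0.1, -3.9, 0.8, 0.01, -0.05, 0, 60, 0, -3.9, 0.7, 0.01, -0.06, 0.01, 60, 0.1, -3.9, 0.8, 0.01, -0.05, 0, 60, 0, -3.9, 0.7, 0.01, -0.06, 0.01]
end [585. 127.  38.] err 0.005764918112927146
```

{"op": "move_arm", "data": {
  "deltas": [60,0,-4,0.5,0,0,0,60,0,-5,0.5,0,0,0,60,0,-5,0.5,0,0,0,60,0,-4,0.5,0,0,0,60,0,-3,0.5,0,0,0,60,0,-2,0,0,0,0,60,0,-1,0,0,0,0,60,0,-1,0,0,0,0]
}}

```text
t: 3.1
tcp_pos: [0.5854, 0.1252, 0.0404]
tool_rot: [0.006, 0.707, -0.006, 0.707]
force: [0.4, 0.8, 0.6]
finger_gap: 0.703
```

```bash
python3 - <<'E'
from plan import *
st(); snap('side','side2')
from m2 import *
t=snap('top','top2'); print(drum(t,.051)); st()
E
```

```text
t 3.1 tcp [585.4 125.2  40.4] psi -1.01 q [0.02 0.76 1.63 0.   0.75 0.04] F [0.42 0.83 0.64] gap 0.703
(array([52.18, -1.02, 59.07]), array([0.5063, 0.6653]), np.float64(0.0056), 2046)
t 3.2 tcp [585.3 125.   40.3] psi -0.98 q [ 0.02  0.76  1.63 -0.    0.75  0.04] F [ 0.32  0.   -0.23] gap 0.703
```

{"op": "move_arm", "data": {
  "deltas": [60,0,-1,0,0,0,0,60,0,-1.5,0,0,0,0,60,0,-2,0,0,0,0,60,0,-2.5,0,0,0,0,60,0,-3,0,0,0,0,60,0,-3.5,0,0,0,0,60,0,-4,0,0,0,0,60,0,-4.5,0,0,0,0,60,0,-5,0,0,0,0,60,0,-5,0,0,0,0]
}}

```text
t: 4.2
tcp_pos: [0.5847, 0.0923, 0.0403]
tool_rot: [0.006, 0.707, -0.006, 0.707]
force: [-0.2, 0.6, 0.0]
finger_gap: 0.704
```

{"op": "move_arm", "data": {
  "deltas": [60,0,-5,0,0,0,0,60,0,-5,0,0,0,0,60,0,-5,0,0,0,0,60,0,-5,0,0,0,0,60,0,-5,0,0,0,0,60,0,-5,0,0,0,0,60,0,-5,0,0,0,0,60,0,-5,0,0,0,0,60,0,-5,0,0,0,0,60,0,-5,0,0,0,0]
}}

```text
t: 5.2
tcp_pos: [0.5839, 0.0426, 0.0403]
tool_rot: [0.006, 0.707, -0.006, 0.707]
force: [0.3, 0.4, 0.5]
finger_gap: 0.705
```

{"op": "move_arm", "data": {
  "deltas": [60,0,-5,0,0,0,0,60,0,-5,0,0,0,0,60,0,-4.5,0,0,0,0,60,0,-4,0,0,0,0,60,0,-3.5,0,0,0,0,60,0,-3,0,0,0,0,60,0,-2.5,0,0,0,0,60,0,-2,0,0,0,0,60,0,-1.5,0,0,0,0,60,0,-1,0,0,0,0]
}}

```text
t: 6.2
tcp_pos: [0.5833, 0.0109, 0.0403]
tool_rot: [0.006, 0.707, -0.006, 0.707]
force: [-0.3, 0.3, 0.3]
finger_gap: 0.7
```

```bash
python3 - <<'E'
from plan import *
from m2 import *
st()
t=snap('top','top3'); print(drum(t,-.05),tape(t)); st()
t=snap('side','side3'); print(drum(t,-.05),tape(t)); st()
E
```

```text
t 6.2 tcp [583.3  10.9  40.3] psi -0.99 q [-0.17  0.75  1.67  0.    0.72 -0.16] F [-0.32  0.32  0.34] gap 0.7
(array([-63.99,  -1.34,  59.34]), array([0.5043, 0.6632]), np.float64(0.0061), 1371) (array([580.60548947, -93.84415473]), np.float64(-1.4743454849570226), np.float64(275.53983868025693))
t 6.25 tcp [583.3  10.9  40.3] psi -0.99 q [-0.17  0.75  1.67 -0.    0.72 -0.16] F [ 0.14 -0.21  0.25] gap 0.701
(array([-61.86,  -1.34,  58.79]), array([0.5021, 0.6623]), np.float64(0.0146), 2236) (array([579.26965468, -93.35071475]), np.float64(-1.3460697198220164), np.float64(267.22039987850616))
t 6.3 tcp [583.4  11.   40.3] psi -1.0 q [-0.17  0.75  1.67  0.    0.72 -0.16] F [-0.63  0.71  0.34] gap 0.701
```

{"op": "move_arm", "data": {
  "deltas": [60,0,-1,0,0,0,0,60,0,-2,0,0,0,0,60,0,-2.5,0,0,0,0,60,0,-3,0,0,0,0,60,0,-3,0,0,0,0,60,0,-3,0,0,0,0,60,0,-2.5,0,0,0,0,60,0,-2,0,0,0,0,60,0,-1.5,0,0,0,0,60,0,-1,0,0,0,0]
}}

```text
t: 7.3
tcp_pos: [0.5829, -0.0107, 0.0403]
tool_rot: [0.006, 0.707, -0.006, 0.707]
force: [0.9, 0.3, -0.6]
finger_gap: 0.704
```

{"op": "move_arm", "data": {
  "deltas": [60,0,-1,0,0,0,0,60,0,-1,0,0,0,0,60,0,-0.6,0,0,0,0,60,0,-0.3,0,0,0,0]
}}

```text
t: 7.7
tcp_pos: [0.5829, -0.0133, 0.0404]
tool_rot: [0.006, 0.707, -0.006, 0.707]
force: [-0.4, 0.4, 1.3]
finger_gap: 0.705
```

```bash
python3 - <<'E'
from plan import *
from m2 import *
st()
t=snap('top','top4'); print(drum(t,-.085),tape(t)); st()
t=snap('side','side4'); print(drum(t,-.085),tape(t)); st()
cv2.imwrite('pics/c4.png',cv2.resize(cv2.imread('pics/top4.png')[110:260,180:380],None,fx=3.5,fy=3.5,interpolation=3))
E
```

```text
t 7.7 tcp [582.9 -13.3  40.4] psi -0.99 q [-0.21  0.75  1.67  0.    0.72 -0.2 ] F [-0.36  0.4   1.31] gap 0.705
(array([-85.34,  -1.54,  59.71]), array([0.5039, 0.6632]), np.float64(0.0057), 1090) (array([606.13418232, -94.64801899]), np.float64(-1.40814813801168), np.float64(224.44790618905952))
t 7.75 tcp [582.9 -13.3  40.3] psi -0.99 q [-0.21  0.75  1.67  0.    0.72 -0.2 ] F [-0.07  0.11  0.1 ] gap 0.702
(array([-83.72,  -1.22,  58.53]), array([0.5022, 0.6619]), np.float64(0.0135), 2239) (array([471.94897349, -90.6661483 ]), np.float64(-1.2420773037167712), np.float64(52.51077102144603))
t 7.8 tcp [582.9 -13.3  40.3] psi -0.99 q [-0.21  0.75  1.67  0.    0.72 -0.2 ] F [0.06 0.12 0.98] gap 0.702
```

View pics/c4.png

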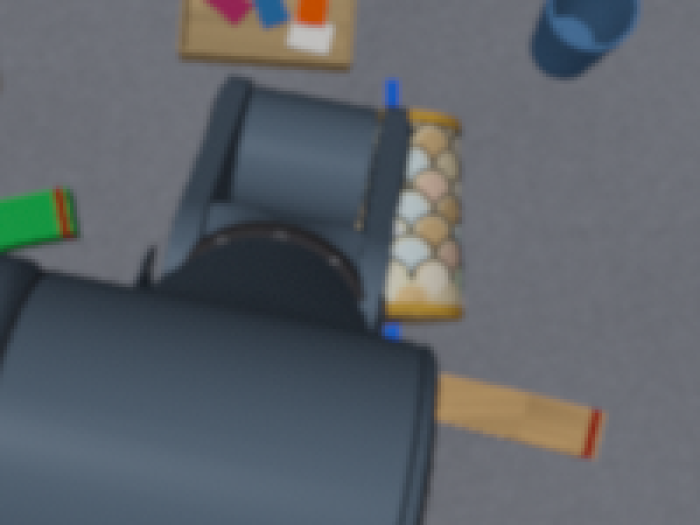

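{"op": "move_arm", "data": {
  "deltas": [60,0,-0.5,0,0,0,0,60,0,-1,0,0,0,0,60,0,-1.5,0,0,0,0,60,0,-1.5,0,0,0,0,60,0,-1.5,0,0,0,0,60,0,-1,0,0,0,0,60,0,-0.7,0,0,0,0,60,0,-0.4,0,0,0,0,60,0,-0.2,0,0,0,0,60,0,0,0,0,0,0]
}}

```text
t: 8.8
tcp_pos: [0.5827, -0.0217, 0.0403]
tool_rot: [0.006, 0.707, -0.006, 0.707]
force: [0.5, -0.0, 0.4]
finger_gap: 0.701
```

{"op": "move_arm", "data": {
  "deltas": [60,0,3,0,0,0,0,60,0,8,0,0,0,0,60,0,15,0,0,0,0,60,0,25,0,0,0,0,60,0,30,0,0,0,0,60,-20,30,0,0,0,0,60,-40,20,0,0,0,0,60,-40,10,0,0,0,0]
}}

```text
t: 9.6
tcp_pos: [0.5837, 0.1228, 0.1405]
tool_rot: [0.005, 0.708, -0.005, 0.706]
force: [1.2, -1.5, 0.1]
finger_gap: 0.702
```

```bash
python3 - <<'E'
from plan import *
from m2 import *
st()
t=snap('top','top5'); print(drum(t,-.094)); st()
t=snap('side','side5'); print(drum(t,-.094)); st()
cv2.imwrite('pics/c5.png',cv2.resize(cv2.imread('pics/top5.png')[100:290,140:380],None,fx=3.2,fy=3.2,interpolation=3))
E
```

```text
t 9.6 tcp [583.7 122.8 140.5] psi -0.82 q [0.02 0.61 1.59 0.   0.95 0.03] F [ 1.25 -1.45  0.06] gap 0.702
(array([-95.54,  -0.98,  59.14]), array([0.5039, 0.6636]), np.float64(0.0051), 2498)
t 9.65 tcp [588.3 124.  148. ] psi -0.77 q [0.02 0.6  1.58 0.   0.96 0.03] F [0.66 0.2  3.47] gap 0.702
(array([-93.95,  -1.1 ,  57.58]), array([0.5016, 0.6624]), np.float64(0.0117), 2008)
t 9.7 tcp [588.6 122.7 145.9] psi -0.78 q [0.02 0.6  1.58 0.   0.95 0.03] F [ 0.83 -0.77  0.63] gap 0.703
```

View pics/c5.png

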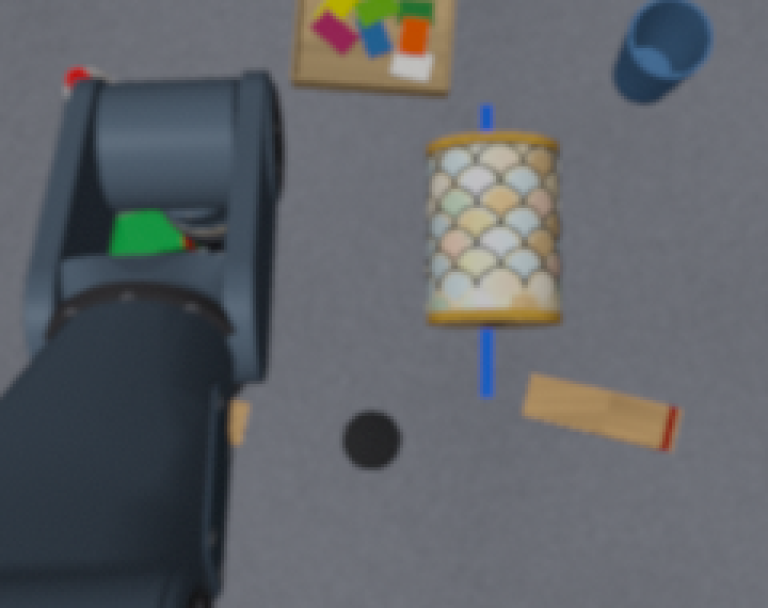

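```bash
python3 - <<'E'
from plan import *
plan([441,238,110],-12.6,8,80)
E
```

```text
[80, 4.3, 14.2, -18.7, 1.48, 0.08, -0.02, 80, 4.3, 13.7, -19.1, 1.48, 0.08, -0.02, 80, 4.3, 13.2, -19.4, 1.48, 0.08, -0.01, 80, 4.4, 12.6, -19.7, 1.48, 0.09, -0.02, 80, 4.4, 12.1, -20, 1.48, 0.08, -0.01, 80, 4.4, 11.6, -20.3, 1.47, 0.09, -0.02, 80, 4.4, 11.1, -20.6, 1.48, 0.08, -0.01, 80, 4.5, 10.7, -21, 1.47, 0.09, -0.02]
end [441.  238.1 110. ] err 0.004974013759897565
```

{"op": "move_arm", "data": {
  "deltas": [80,2,10,-12,1.5,0,0,80,4.5,14,-19,1.5,0,0,80,4.5,13,-20,1.5,0,0,80,4.5,13,-21,1.5,0,0,80,4.5,13,-21,1.5,0,0,80,4.5,12,-21,1.5,0,0,80,4.5,11,-21,1.5,0,0,80,4,8,-15,1.3,0,0,80,1,4,-8,0,0,0,80,0,0,0,0,0,0]
}}

```text
t: 10.7
tcp_pos: [0.4377, 0.2358, 0.1059]
tool_rot: [0.078, 0.703, -0.078, 0.702]
force: [0.1, -0.9, -0.4]
finger_gap: 0.935
```

```bash
python3 - <<'E'
from plan import *
st(); s=snap('wrist','w6'); st()
E
```

```text
t 10.7 tcp [437.7 235.8 105.9] psi -12.65 q [0.27 0.56 1.86 0.   0.72 0.49] F [ 0.07 -0.88 -0.36] gap 0.935
t 10.75 tcp [439.1 235.5 106.2] psi -12.69 q [ 0.27  0.56  1.86 -0.    0.72  0.49] F [ 0.09 -0.58 -0.64] gap 0.934
```

View pics/w6.png

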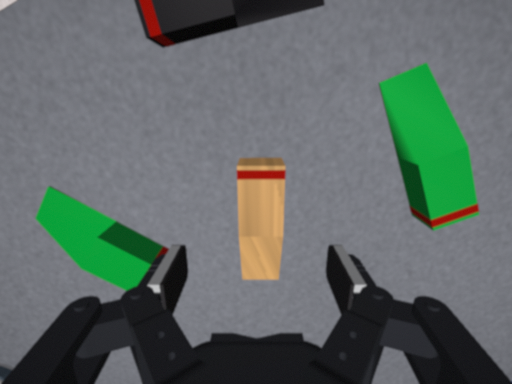

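```bash
python3 - <<'E'
from m2 import *
from scipy.spatial.transform import Rotation as R
s=load('w6'); P,H,S,V=masks(s)
m=(H>5)&(H<25)&(S>70)&(P[...,2]>-.01)&(P[...,2]<.05)
comp(s,m,'wood')
comp(s,(H>50)&(H<75)&(S>120)&(P[...,2]<.05),'green')
# tail top face
n=(P[...,2]>.031)&(P[...,2]<.04)&(abs(P[...,0]-.44)<.05)&(abs(P[...,1]-.235)<.06); comp(s,n,'tailtop')
E
```

```text
wood px [261. 164.] n 598 rect c [450.9 267.6] size [10.7 44.9] ang 67.0 z [0.0032 0.0296 0.0355]
wood px [260. 226.] n 4436 rect c [434.5 197.4] size [127.8  44.1] ang 77.5 z [0.0034 0.0338 0.0355]
wood px [443. 213.] n 92 rect c [603.4 193. ] size [40.9  2.6] ang 8.9 z [0.006  0.0343 0.0355]
wood px [445. 219.] n 89 rect c [604.4 186.8] size [40.3  3.2] ang 9.5 z [0.0082 0.0343 0.036 ]
green px [428. 144.] n 9229 rect c [605.3 247.9] size [ 64.6 142.2] ang 10.6 z [0.0031 0.0255 0.0354]
green px [ 96. 240.] n 6351 rect c [270.1 230.7] size [ 42.2 123.5] ang 44.4 z [0.0021 0.0251 0.0353]
green px [455. 221.] n 115 rect c [610.9 172.2] size [46.5 29. ] ang 10.7 z [0.0001 0.0345 0.0355]
tailtop px [260. 202.] n 3542 rect c [440.5 234.6] size [74.2 40.2] ang 77.8 z [0.0321 0.0344 0.0357]
```

{"op": "move_arm", "data": {
  "deltas": [80,15,0.5,1,0,0,0,80,25,0,0.5,0,0,0,80,25,0,0.5,0,0,0,80,20,0,0.5,0,0,0,80,10,0,0,0,0,0,80,5,0,0,0,0,0,80,0,0,0,0,0,0,80,0,0,0,0,0,0]
}}

```text
t: 11.55
tcp_pos: [0.4425, 0.2351, 0.0069]
tool_rot: [0.079, 0.702, -0.079, 0.703]
force: [-0.1, 0.1, -1.1]
finger_gap: 0.938
```

```bash
python3 - <<'E'
from plan import *
st()
E
```

```text
t 11.55 tcp [442.5 235.1   6.9] psi -12.8 q [ 0.26  0.75  1.89 -0.    0.49  0.49] F [-0.15  0.06 -1.07] gap 0.938
```

Close gently on the tail block.

{"op": "move_arm", "data": {
  "deltas": [80,4,0,0,0,0,0,36,0,0,0,0,0,0,36,0,0,0,0,0,0,36,0,0,0,0,0,0,36,0,0,0,0,0,0,36,0,0,0,0,0,0,36,0,0,0,0,0,0],
  "force": 30
}}

```text
t: 12.25
tcp_pos: [0.4419, 0.2351, 0.0027]
tool_rot: [0.079, 0.703, -0.079, 0.703]
force: [-1.0, 0.2, 5.6]
finger_gap: 0.467
```

```bash
python3 - <<'E'
from plan import *
st()
E
```

```text
t 12.25 tcp [441.9 235.1   2.7] psi -12.79 q [0.27 0.76 1.89 0.   0.48 0.49] F [-1.03  0.21  5.58] gap 0.467
```

{"op": "move_arm", "data": {
  "deltas": [36,-6,0,0,0,0,0,36,-14,0,0,0,0,0,36,-20,0,0,0,0,0,36,-8,0,0,0,0,0,36,0,0,0,0,0,0]
}}

```text
t: 12.75
tcp_pos: [0.4425, 0.2352, 0.0512]
tool_rot: [0.079, 0.702, -0.078, 0.703]
force: [1.0, 0.1, -1.0]
finger_gap: 0.467
```

```bash
python3 - <<'E'
from plan import *
st(); plan([584,95,50],-1.05,9,36)
s=snap('side','side7');cv2.imwrite('pics/c7.png',cv2.resize(s['image'][90:290,160:360,::-1],None,fx=3,fy=3,interpolation=3))
E
```

```text
t 12.75 tcp [442.5 235.2  51.2] psi -12.79 q [ 0.27  0.67  1.88 -0.    0.59  0.49] F [ 1.01  0.11 -1.03] gap 0.467
[36, 0.2, -11.7, 18.8, -1.3, 0.01, -0.01, 36, 0.2, -12.1, 18.5, -1.3, 0.01, -0.01, 36, 0.2, -12.6, 18.2, -1.31, 0.02, 0, 36, 0.1, -13, 17.9, -1.3, 0.01, -0.01, 36, 0.1, -13.4, 17.6, -1.31, 0.02, 0, 36, 0.1, -13.7, 17.4, -1.3, 0.01, -0.01, 36, 0.2, -14.2, 17, -1.31, 0.02, 0, 36, 0.1, -14.5, 16.7, -1.3, 0.01, -0.01, 36, 0.2, -14.9, 16.4, -1.31, 0.02, 0]
end [584.  95.  50.] err 0.005508805927090639
```

View pics/c7.png

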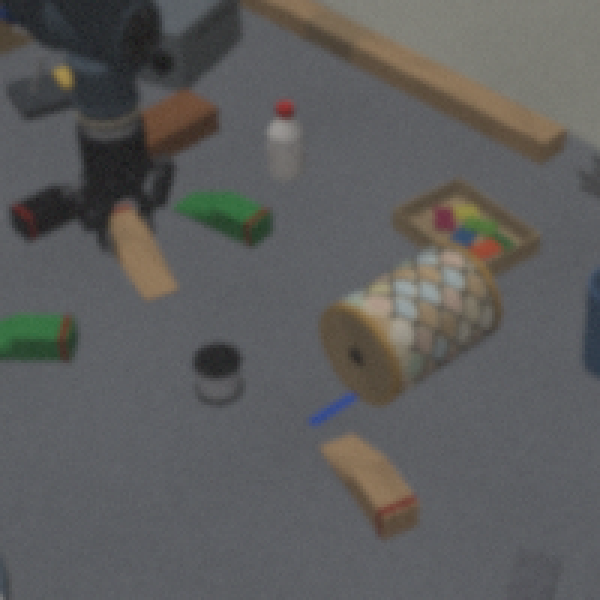

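The chock is lifted level in the jaws, at crop (145,255). Moving it to the drum side now.

{"op": "move_arm", "data": {
  "deltas": [36,0,-7,10,-0.8,0,0,36,0,-12,18,-1.3,0,0,36,0,-13,19,-1.4,0,0,36,0,-13,19,-1.4,0,0,36,0,-14,19,-1.4,0,0,36,0,-15,18,-1.4,0,0,36,0,-16,18,-1.4,0,0,36,0,-16,18,-1.4,0,0,36,0,-10,11,-1.2,0,0,36,0,-4,6,0,0,0]
}}

```text
t: 13.8
tcp_pos: [0.5816, 0.0944, 0.0491]
tool_rot: [0.007, 0.707, -0.007, 0.707]
force: [0.2, 1.0, -1.9]
finger_gap: 0.462
```

{"op": "move_arm", "data": {
  "deltas": [36,10,0,0,0,0,0,36,15,0,0,0,0,0,36,10,0,0,0,0,0,36,6,0,0,0,0,0,36,0,0,0,0,0,0]
}}

```text
t: 14.3
tcp_pos: [0.5796, 0.0962, 0.0077]
tool_rot: [0.007, 0.708, -0.007, 0.706]
force: [0.1, 0.1, -0.6]
finger_gap: 0.464
```

```bash
python3 - <<'E'
from plan import *
st(); 
s=snap('side','side8');cv2.imwrite('pics/c8.png',cv2.resize(s['image'][90:290,160:360,::-1],None,fx=3,fy=3,interpolation=3))
s=snap('wrist','w8')
from m2 import *
P,H,S,V=masks(s); m=(H>5)&(H<25)&(S>70)&(P[...,2]>-.01)&(P[...,2]<.07)&(P[...,0]<.68); comp(s,m,'wood')
s=load('side8'); P,H,S,V=masks(s); m=(H>5)&(H<25)&(S>70)&(P[...,2]>-.01)&(P[...,2]<.07)&(P[...,0]<.65)&(P[...,1]>-.02)&(P[...,1]<.2); comp(s,m,'wood')
st()
E
```

```text
t 14.3 tcp [579.6  96.2   7.7] psi -1.06 q [-0.03  0.8   1.67  0.    0.67 -0.01] F [ 0.12  0.14 -0.58] gap 0.464
wood px [310.  67.] n 137 rect c [603.5 193.6] size [40.2  0.6] ang 10.4 z [0.0332 0.0346 0.0358]
wood px [313.  87.] n 132 rect c [604.6 186.3] size [39.8  0.5] ang 10.3 z [0.0332 0.0347 0.0359]
wood px [257. 209.] n 2574 rect c [580.9 130. ] size [ 5.2 40.1] ang 88.7 z [0.0078 0.0324 0.0411]
wood px [256. 285.] n 7802 rect c [579.4  72.7] size [98.  55.6] ang 89.5 z [0.0375 0.0402 0.0414]
wood px [263. 183.] n 267 rect c [579.8  64. ] size [104.3  50.1] ang 73.7 z [0.0119 0.031  0.0428]
wood px [181. 202.] n 29 rect c [313.2 178.6] size [39.5  8.3] ang 47.6 z [0.013  0.0318 0.0381]
t 14.4 tcp [580.8  96.    9.1] psi -1.06 q [-0.03  0.8   1.66 -0.    0.68 -0.01] F [ 0.61  0.88 -1.26] gap 0.463
```

View pics/c8.png

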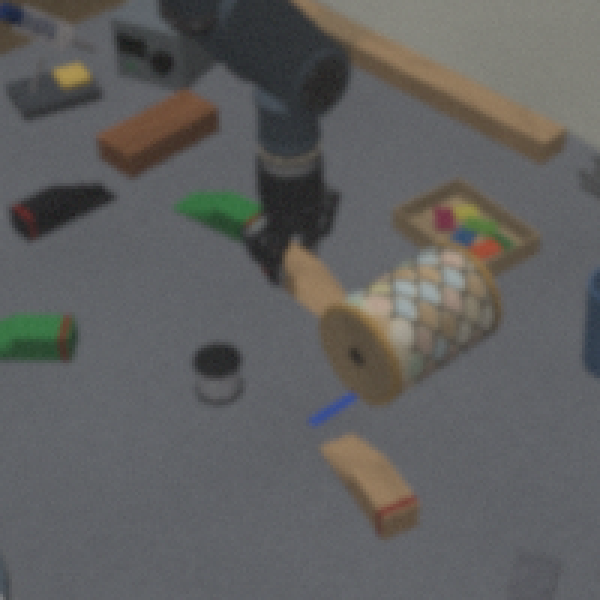

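View pics/w8.png

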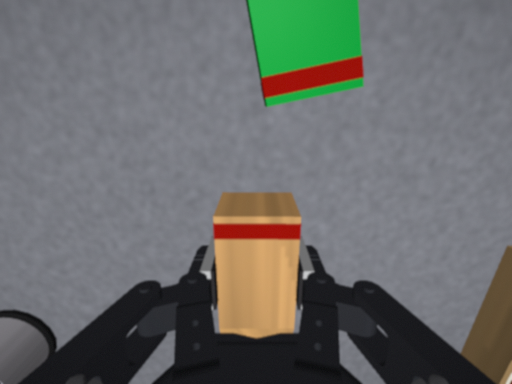

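```bash
python3 - <<'E'
from m2 import *
s=load('w8'); P,H,S,V=masks(s)
m=(H>5)&(H<25)&(S>70)&(abs(P[...,0]-.58)<.015)&(abs(P[...,1]-.13)<.01)
for a,b in [(.008,.015),(.015,.022),(.022,.029),(.029,.036)]:
    k=m&(P[...,2]>a)&(P[...,2]<b); print(a,k.sum(),np.median(P[k],0).round(4))
top=(H>5)&(H<25)&(S>50)&(abs(P[...,0]-.58)<.03)&(P[...,2]>.038)&(P[...,2]<.043)&(P[...,1]<.135)
print('top faces ymax', np.percentile(P[top][:,1],[1,50,99]).round(4))
for y in (.08,.09,.1,.11):
    k=top&(abs(P[...,1]-y)<.003); print(y,np.percentile(P[k][:,0],[2,98]).round(4),P[k][:,2].mean().round(4))
E
```

```text
0.008 226 [0.5803 0.1321 0.0117]
0.015 260 [0.58   0.1321 0.0188]
0.022 285 [0.5801 0.1321 0.0256]
0.029 341 [0.5796 0.1321 0.0326]
top faces ymax [0.0638 0.0991 0.1322]
0.08 [0.5606 0.599 ] 0.0402
0.09 [0.5606 0.5996] 0.0402
0.1 [0.5609 0.5999] 0.0402
0.11 [0.5608 0.6   ] 0.0402
```

{"op": "move_arm", "data": {
  "deltas": [36,2.5,-1,0,0,0,0,36,2,-3,0,0,0,0,36,0.5,-6,0.5,0,0,0,36,0,-9,0.5,0,0,0,36,0,-10,0.5,0,0,0,36,0,-10,0,0,0,0,36,0,-9,0,0,0,0,36,0,-7,0,0,0,0,36,0,-5,0,0,0,0,36,0,-2,0,0,0,0]
}}

```text
t: 15.4
tcp_pos: [0.5814, 0.0329, 0.0043]
tool_rot: [0.007, 0.707, -0.007, 0.707]
force: [-0.5, 0.1, -1.2]
finger_gap: 0.462
```

```bash
python3 - <<'E'
from plan import *
st(); 
E
```

```text
t 15.4 tcp [581.4  32.9   4.3] psi -1.14 q [-0.14  0.81  1.68 -0.    0.65 -0.12] F [-0.5   0.12 -1.18] gap 0.462
```

{"op": "move_arm", "data": {
  "deltas": [36,0.5,-1.5,0,0,0,0,36,0.3,-1.5,0,0,0,0,36,0,-1,0,0,0,0,36,0,-1,0,0,0,0,36,0,-1,0,0,0,0,36,0,-0.6,0,0,0,0,36,0,-0.4,0,0,0,0,36,0,-0.2,0,0,0,0,36,0,0,0,0,0,0]
}}

```text
t: 16.3
tcp_pos: [0.5813, 0.0264, 0.0035]
tool_rot: [0.007, 0.707, -0.007, 0.707]
force: [-0.2, 0.2, -1.3]
finger_gap: 0.464
```

```bash
python3 - <<'E'
from plan import *
from m2 import *
st(); 
s=snap('side','side9');cv2.imwrite('pics/c9.png',cv2.resize(s['image'][150:250,220:340,::-1],None,fx=6,fy=6,interpolation=3)); print(drum(s,-.095))
s=snap('top','top9'); print(drum(s,-.095)); 
s=snap('wrist','w9');P,H,S,V=masks(s)
m=(H>5)&(H<25)&(S>70)&(abs(P[...,0]-.58)<.015)&(abs(P[...,1]-.058)<.01)&(P[...,2]>.006)&(P[...,2]<.028)
print(np.median(P[m],0))
st()
E
```

```text
t 16.3 tcp [581.3  26.4   3.5] psi -1.09 q [-0.15  0.81  1.68 -0.    0.65 -0.13] F [-0.16  0.19 -1.33] gap 0.464
(array([-95.32,  -1.09,  57.49]), array([0.5017, 0.662 ]), np.float64(0.0118), 2019)
(array([-96.78,  -0.9 ,  59.22]), array([0.5039, 0.6634]), np.float64(0.0054), 2354)
[0.58008234 0.06240749 0.01837236]
t 16.45 tcp [581.3  26.4   3.6] psi -1.09 q [-0.15  0.81  1.68 -0.    0.65 -0.13] F [ 0.32  0.61 -1.75] gap 0.464
```

View pics/c9.png

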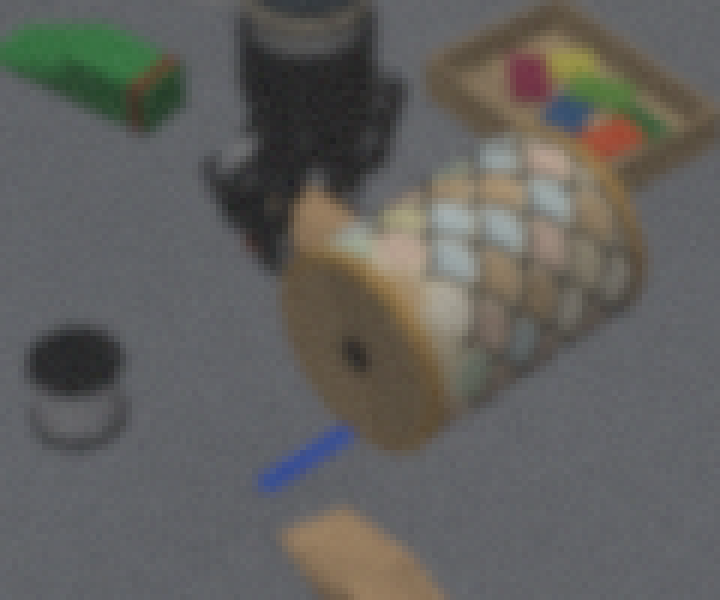

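{"op": "move_arm", "data": {
  "deltas": [55,0,0,0,0,0,0,60,0,0,0,0,0,0,65,0,0,0,0,0,0,65,-5,0,0,0,0,0,65,-15,0,0,0,0,0,65,-30,1,0,0,0,0,65,-40,2,0,0,0,0,65,-40,5,0,0,0,0,65,-40,5,0,0,0,0,65,-10,0,0,0,0,0]
}}

```text
t: 17.45
tcp_pos: [0.5843, 0.0398, 0.1898]
tool_rot: [0.006, 0.703, -0.007, 0.711]
force: [0.8, -0.8, 0.2]
finger_gap: 0.763
```

```bash
python3 - <<'E'
from plan import *
from m2 import *
st(); s=snap('wrist','w10'); P,H,S,V=masks(s)
m=(H>5)&(H<25)&(S>70)&(P[...,2]>-.01)&(P[...,2]<.05)&(P[...,0]<.65)&(P[...,1]<.1)&(P[...,1]>-.05); comp(s,m,'wood')
s=snap('top','top10'); print(drum(s,-.095)); 
P,H,S,V=masks(s)
m=(H>5)&(H<25)&(S>60)&(P[...,2]>-.01)&(P[...,2]<.05)&(P[...,0]<.65)&(P[...,1]<.1)&(P[...,1]>-.3); comp(s,m,'wood')
s=snap('side','side10'); print(drum(s,-.095)); 
E
```

```text
t 17.45 tcp [584.3  39.8 189.8] psi -1.04 q [-0.12  0.52  1.58  0.    1.03 -0.1 ] F [ 0.76 -0.83  0.2 ] gap 0.763
wood px [253. 160.] n 310 rect c [579.9  60.3] size [43.3  9.9] ang 7.0 z [0.0047 0.0308 0.0355]
wood px [253. 204.] n 2296 rect c [579.9   1.1] size [102.   45.2] ang 88.1 z [0.0138 0.0339 0.0356]
wood px [249. 242.] n 55 rect c [579.3 -40.2] size [ 7.8 36. ] ang 81.1 z [0.0331 0.0379 0.0468]
(array([-96.65,  -1.01,  59.03]), array([0.5039, 0.6634]), np.float64(0.0058), 2580)
wood px [252. 178.] n 62 rect c [579.8  22.8] size [14.5 41.6] ang 75.0 z [0.0136 0.0347 0.0379]
wood px [270. 178.] n 109 rect c [578.8 -25.1] size [24.  38.6] ang 89.0 z [0.0162 0.0247 0.0309]
wood px [327. 228.] n 661 rect c [ 425.6 -193.3] size [135.9  41.2] ang 74.3 z [0.0029 0.0315 0.0389]
(array([-95.21,  -0.74,  57.45]), array([0.5019, 0.6618]), np.float64(0.0117), 2002)
```

View pics/w10.png

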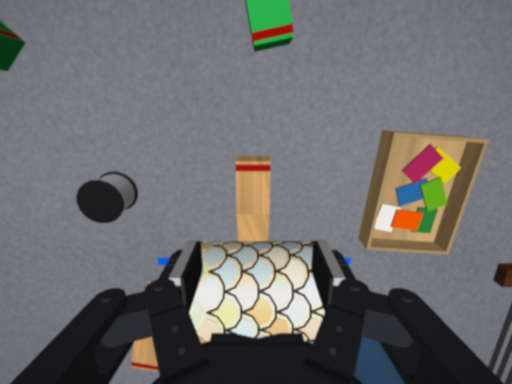

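View pics/side10.png

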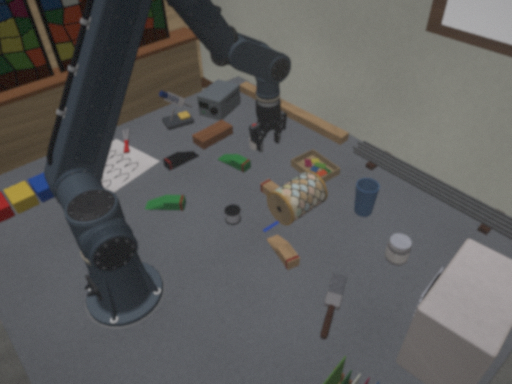

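```bash
python3 - <<'E'
from m2 import *
s=load('w10'); P,H,S,V=masks(s)
m=(H>105)&(H<125)&(S>140)&(abs(P[...,2])<.02)&(abs(P[...,1]+.09)<.05)&(P[...,0]<.75)
comp(s,m,'tape'); print(drum(s,-.095))
E
```

```text
tape px [162. 261.] n 70 rect c [448.8 -88.5] size [16.4 10.9] ang 7.3 z [-0.001   0.0001  0.0015]
tape px [348. 260.] n 31 rect c [716.1 -95.1] size [9.9 9.1] ang 82.9 z [-0.0018 -0.0001  0.0011]
(array([-94.77,  -0.91,  58.53]), array([0.5201, 0.6471]), np.float64(0.0025), 11451)
```

```bash
python3 - <<'E'
from plan import *
plan([418,-224,115],-15.8,11,80)
E
```

```text
[80, 6.3, -24.2, -14.4, 1.34, 0.01, 0, 80, 6.3, -24.6, -13.8, 1.34, 0.01, 0, 80, 6.3, -24.9, -13.3, 1.34, 0.01, 0, 80, 6.3, -25.2, -12.7, 1.34, 0.01, 0, 80, 6.3, -25.5, -12.1, 1.34, 0.01, 0, 80, 6.3, -25.7, -11.5, 1.34, 0.01, 0, 80, 6.3, -26, -10.9, 1.33, 0.01, 0, 80, 6.3, -26.2, -10.3, 1.34, 0.01, 0, 80, 6.3, -26.5, -9.6, 1.33, 0.01, 0, 80, 6.4, -26.7, -9, 1.34, 0, 0]
[80, 6.3, -26.8, -8.4, 1.33, 0.01, 0]
end [ 418. -224.  115.] err 0.006041683938938273
```

{"op": "move_arm", "data": {
  "deltas": [80,0,-15,-15,0.8,0,0,80,0,-24,-20,1.3,0,0,80,0,-25,-20,1.4,0,0,80,0,-27,-18,1.4,0,0,80,0,-29,-13,1.4,0,0,80,3,-30,-10,1.4,0,0,80,10,-30,-9,1.4,0,0,80,18,-30,-8,1.4,0,0,80,18,-28,-6,1.4,0,0,80,14,-22,-5,1.4,0,0]
}}

```text
t: 18.6
tcp_pos: [0.424, -0.2072, 0.118]
tool_rot: [0.09, 0.703, -0.089, 0.7]
force: [0.0, -0.4, 0.0]
finger_gap: 0.939
```

```bash
python3 - <<'E'
from plan import *
st();plan([418,-224,110],-15.8,3,80)
E
```

```text
t 18.6 tcp [ 424.  -207.2  118. ] psi -14.53 q [-0.69  0.52  1.91 -0.    0.72 -0.44] F [ 0.03 -0.45  0.01] gap 0.939
[80, 2.7, -5.9, -0.5, 0.42, -0.09, -0.04, 80, 2.6, -5.9, -0.5, 0.43, -0.08, -0.03, 80, 2.7, -5.9, -0.4, 0.42, -0.09, -0.04]
end [ 418. -224.  110.] err 0.006278182725048285
```

{"op": "move_arm", "data": {
  "deltas": [80,2,-5,0,0.4,0,0,80,0,-5,0,0.4,0,0,80,0,-3,0,0.4,0,0,80,0,0,0,0,0,0]
}}

```text
t: 19.0
tcp_pos: [0.4234, -0.2192, 0.1188]
tool_rot: [0.096, 0.7, -0.096, 0.701]
force: [-0.6, 0.2, -0.1]
finger_gap: 0.938
```

```bash
python3 - <<'E'
from plan import *
from m2 import *
st(); s=snap('wrist','w11'); P,H,S,V=masks(s)
comp(s,(H>5)&(H<25)&(S>70)&(P[...,2]>-.01)&(P[...,2]<.05),'wood')
comp(s,(P[...,2]>.032)&(P[...,2]<.04)&(abs(P[...,0]-.42)<.05)&(abs(P[...,1]+.22)<.07),'tailtop')
m=(H>5)&(H<25)&(S>50)&(abs(P[...,0]-.42)<.03)&(abs(P[...,1]+.22)<.06)&(P[...,2]>.006)&(P[...,2]<.03)
st()
E
```

```text
t 19.0 tcp [ 423.4 -219.2  118.8] psi -15.56 q [-0.71  0.52  1.9   0.    0.72 -0.44] F [-0.6   0.25 -0.08] gap 0.938
wood px [320.  44.] n 1241 rect c [ 504.4 -111.8] size [77.8  1.7] ang 89.3 z [0.0068 0.032  0.0492]
wood px [250. 160.] n 6196 rect c [ 424.1 -193.1] size [139.8  46.4] ang 74.8 z [0.003  0.029  0.0354]
wood px [251. 238.] n 169 rect c [ 407.4 -254.7] size [33.3 28.7] ang 27.3 z [0.0329 0.0344 0.0357]
tailtop px [251. 203.] n 3131 rect c [ 417.4 -220.8] size [72.9 40.1] ang 74.7 z [0.0325 0.0344 0.0357]
t 19.05 tcp [ 423.4 -218.9  118.9] psi -15.53 q [-0.71  0.52  1.9   0.    0.72 -0.44] F [ 0.35 -0.44  0.45] gap 0.935
```

View pics/w11.png

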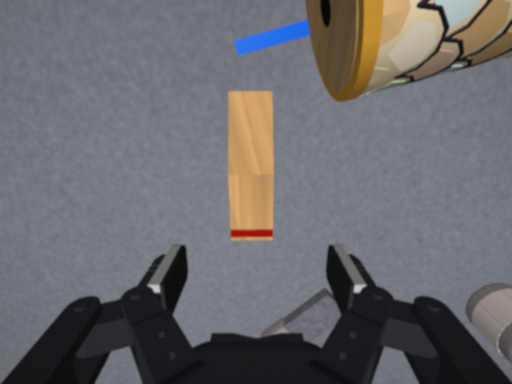

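```bash
python3 - <<'E'
from plan import *
plan([412.3,-236.5,60],-15.3,5,80)
E
```

```text
[80, 11.8, -4, -1.2, -0.05, 0.01, 0, 80, 11.8, -4, -1.2, -0.05, 0.01, 0, 80, 11.8, -4, -1.2, -0.04, 0.01, 0, 80, 11.8, -3.9, -1.2, -0.05, 0.01, 0.01, 80, 11.7, -4, -1.2, -0.04, 0, 0]
end [ 412.3 -236.5   60. ] err 0.00657470635469185
```

{"op": "move_arm", "data": {
  "deltas": [80,10,-4,-1,0,0,0,80,12,-4,-1,0,0,0,80,12,-4,-1,0,0,0,80,12,-4,-1,0,0,0,80,12,-4,-1,0,0,0,80,0,0,0,0,0,0]
}}

```text
t: 19.65
tcp_pos: [0.412, -0.2367, 0.0591]
tool_rot: [0.096, 0.701, -0.095, 0.7]
force: [-0.3, -0.3, -0.7]
finger_gap: 0.94
```

```bash
python3 - <<'E'
from plan import *
st(); plan([412.3,-236.5,3],-15.3,4,80)
E
```

```text
t 19.65 tcp [ 412.  -236.7   59.1] psi -15.59 q [-0.76  0.64  1.94 -0.    0.57 -0.49] F [-0.31 -0.29 -0.72] gap 0.94
[80, 14, 0.1, 0.1, -0.07, -0.04, -0.02, 80, 14, 0, 0.1, -0.07, -0.03, -0.02, 80, 14.1, 0.1, 0.1, -0.07, -0.04, -0.02, 80, 14, 0, 0, -0.08, -0.03, -0.01]
end [ 412.3 -236.5    3. ] err 0.006631171806685362
```

{"op": "move_arm", "data": {
  "deltas": [80,12,0,0,0,0,0,80,18,0,0,0,0,0,80,15,0,0,0,0,0,80,8,0,0,0,0,0,80,2.5,0,0,0,0,0,36,0,0,0,0,0,0,36,0,0,0,0,0,0,36,0,0,0,0,0,0,36,0,0,0,0,0,0,36,0,0,0,0,0,0]
}}

```text
t: 20.65
tcp_pos: [0.4131, -0.2376, 0.0057]
tool_rot: [0.096, 0.7, -0.096, 0.701]
force: [0.4, -0.1, 5.9]
finger_gap: 0.469
```

{"op": "move_arm", "data": {
  "deltas": [36,0,0,0,0,0,0,36,-5,0,0,0,0,0,36,-13,0,0,0,0,0,36,-15,0,0,0,0,0,36,-10,0,0,0,0,0,36,0,0,0,0,0,0]
}}

```text
t: 21.25
tcp_pos: [0.4133, -0.2378, 0.0491]
tool_rot: [0.095, 0.7, -0.096, 0.701]
force: [0.2, -0.1, -1.0]
finger_gap: 0.46
```

```bash
python3 - <<'E'
from plan import *
st(); plan([580.5,-275,45],-1,9,36)
E
```

```text
t 21.25 tcp [ 413.3 -237.8   49.1] psi -15.59 q [-0.76  0.66  1.94 -0.    0.54 -0.48] F [ 0.21 -0.14 -1.02] gap 0.46
[36, 0.5, 1, 19, -1.62, 0.01, 0.01, 36, 0.5, 0.5, 19, -1.62, 0.01, 0.01, 36, 0.5, -0.1, 19, -1.62, 0.01, 0.01, 36, 0.5, -0.6, 19, -1.62, 0.01, 0.01, 36, 0.5, -1.1, 19, -1.62, 0.02, 0.01, 36, 0.5, -1.7, 19, -1.62, 0.01, 0.01, 36, 0.5, -2.2, 18.9, -1.62, 0.02, 0.01, 36, 0.4, -2.8, 18.9, -1.62, 0.01, 0.01, 36, 0.4, -3.3, 18.7, -1.63, 0.02, 0]
end [ 580.5 -275.    45. ] err 0.0059056140738610605
```

{"op": "move_arm", "data": {
  "deltas": [36,0,-10,5,-1,0,0,36,0,-18,8,-1.5,0,0,36,0,-16,14,-1.7,0,0,36,0,-5,18,-1.7,0,0,36,0,0,20,-1.7,0,0,36,0,0,20,-1.7,0,0,36,0,0,20,-1.7,0,0,36,0,0,20,-1.7,0,0,36,0,0,20,-1.7,0,0,36,0,0,15,0,0,0]
}}

```text
t: 22.25
tcp_pos: [0.5598, -0.306, 0.047]
tool_rot: [0.007, 0.707, -0.007, 0.707]
force: [-0.1, -0.2, -0.6]
finger_gap: 0.464
```

```bash
python3 - <<'E'
from plan import *
st(); plan([580.5,-275,45],-1,2,36)
E
```

```text
t 22.25 tcp [ 559.8 -306.    47. ] psi -1.15 q [-0.68  0.78  1.52  0.    0.84 -0.66] F [-0.1  -0.2  -0.59] gap 0.464
[36, 1, 15.7, 10, -0.08, -0.02, -0.01, 36, 1, 15.7, 10.1, -0.07, -0.01, -0.01]
end [ 580.5 -275.    45. ] err 0.005160147427577666
```

{"op": "move_arm", "data": {
  "deltas": [36,3,8,8,0,0,0,36,10,14,10,0,0,0,36,12,8,3,0,0,0,36,10,1,0,0,0,0,36,4,0,0,0,0,0,36,0,0,0,0,0,0]
}}

```text
t: 22.85
tcp_pos: [0.5795, -0.2752, 0.0077]
tool_rot: [0.008, 0.708, -0.007, 0.706]
force: [0.1, -0.4, -1.9]
finger_gap: 0.466
```

```bash
python3 - <<'E'
from plan import *
from m2 import *
st()
s=snap('side','side12');cv2.imwrite('pics/c12.png',cv2.resize(s['image'][130:330,220:420,::-1],None,fx=3,fy=3,interpolation=3)); print(drum(s,-.095))
P,H,S,V=masks(s); comp(s,(H>5)&(H<25)&(S>70)&(P[...,2]>-.01)&(P[...,2]<.06)&(P[...,0]<.65)&(P[...,1]>-.35)&(P[...,1]<-.16),'wood')
s=snap('top','top12'); print(drum(s,-.095))
P,H,S,V=masks(s); comp(s,(H>5)&(H<25)&(S>70)&(P[...,2]>-.01)&(P[...,2]<.06)&(P[...,0]<.65)&(P[...,1]>-.35)&(P[...,1]<-.16),'wood')
st()
E
```

```text
t 22.85 tcp [ 579.5 -275.2    7.7] psi -1.2 q [-0.62  0.85  1.52 -0.    0.78 -0.6 ] F [ 0.09 -0.43 -1.87] gap 0.466
(array([-95.44,  -1.03,  57.5 ]), array([0.5017, 0.6623]), np.float64(0.0117), 2010)
wood px [317. 225.] n 167 rect c [ 570.1 -216.7] size [124.1  47.4] ang 69.7 z [0.0034 0.0182 0.0331]
wood px [340. 237.] n 102 rect c [ 579.  -287.5] size [48.7 23.4] ang 14.9 z [0.0113 0.0341 0.0414]
(array([-91.67,  -4.88,  56.89]), array([0.5617, 0.6646]), np.float64(0.0044), 539)
t 22.95 tcp [ 580.5 -276.2    9. ] psi -1.23 q [-0.62  0.84  1.52 -0.    0.78 -0.6 ] F [ 0.84 -0.4  -1.66] gap 0.46
```

View pics/c12.png

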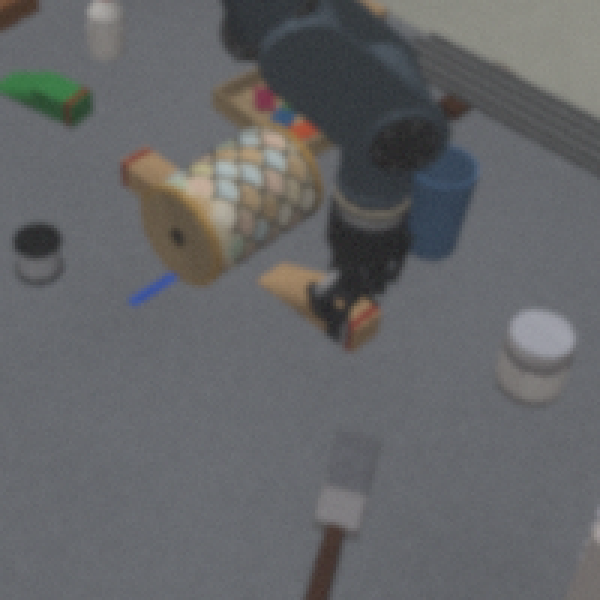

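{"op": "move_arm", "data": {
  "deltas": [36,1.5,2,0,0.1,0,0,36,0,0,0,0,0,0]
}}

```text
t: 23.15
tcp_pos: [0.5807, -0.2738, 0.0079]
tool_rot: [0.008, 0.707, -0.008, 0.707]
force: [0.4, -0.3, -1.4]
finger_gap: 0.462
```

{"op": "move_arm", "data": {
  "deltas": [36,0.7,0,0,0.1,0,0,36,0,0,0,0,0,0]
}}

```text
t: 23.35
tcp_pos: [0.5808, -0.2738, 0.007]
tool_rot: [0.009, 0.707, -0.009, 0.707]
force: [0.6, -0.3, -1.3]
finger_gap: 0.462
```

{"op": "move_arm", "data": {
  "deltas": [36,0.7,0,0,0,0,0,36,0,0,0,0,0,0]
}}

```text
t: 23.55
tcp_pos: [0.5807, -0.2736, 0.0061]
tool_rot: [0.009, 0.707, -0.009, 0.707]
force: [0.1, 0.9, -1.3]
finger_gap: 0.464
```

{"op": "move_arm", "data": {
  "deltas": [36,0.5,0,0,-0.2,0,0,36,0,0,0,-0.2,0,0]
}}

```text
t: 23.75
tcp_pos: [0.5809, -0.2737, 0.0058]
tool_rot: [0.006, 0.707, -0.006, 0.707]
force: [-0.6, -0.1, -0.3]
finger_gap: 0.459
```

{"op": "move_arm", "data": {
  "deltas": [36,0.5,0,0,0,0,0,36,0,0,0,0,0,0]
}}

```text
t: 23.95
tcp_pos: [0.581, -0.2737, 0.0058]
tool_rot: [0.006, 0.707, -0.006, 0.707]
force: [-0.4, 0.2, 4.3]
finger_gap: 0.46
```

{"op": "move_arm", "data": {
  "deltas": [36,-0.4,2,0,0,0,0,36,0,5,0,0,0,0,36,0,8,0,0,0,0,36,0,8,0,0,0,0,36,0,6,0,0,0,0,36,0,4,0,0,0,0,36,0,2,0,0,0,0,36,0,1,0,0,0,0,36,0,0,0,0,0,0]
}}

```text
t: 24.85
tcp_pos: [0.5817, -0.2376, 0.0058]
tool_rot: [0.006, 0.707, -0.006, 0.707]
force: [-0.1, -1.4, 4.6]
finger_gap: 0.465
```

```bash
python3 - <<'E'
from plan import *
from m2 import *
st()
s=snap('side','side13');cv2.imwrite('pics/c13.png',cv2.resize(s['image'][150:250,240:360,::-1],None,fx=5,fy=5,interpolation=3)); print(drum(s,-.095))
st()
E
```

```text
t 24.85 tcp [ 581.7 -237.6    5.8] psi -0.99 q [-0.57  0.84  1.56  0.    0.74 -0.55] F [-0.1  -1.38  4.64] gap 0.465
(array([-95.36,  -1.21,  57.54]), array([0.5018, 0.6605]), np.float64(0.0121), 1901)
t 24.9 tcp [ 581.7 -237.6    5.8] psi -1.0 q [-0.57  0.84  1.56  0.    0.74 -0.55] F [ 0.55 -0.19  4.94] gap 0.468
```

View pics/c13.png

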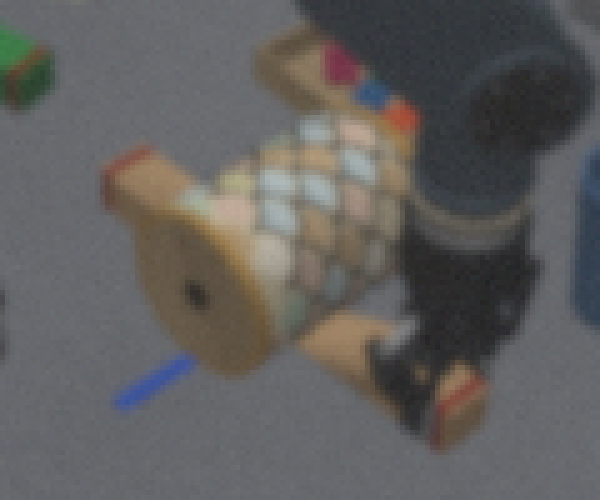

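{"op": "move_arm", "data": {
  "deltas": [36,-0.3,0,0,0,0,0,36,0,0,0,0,0,0]
}}

```text
t: 25.1
tcp_pos: [0.5816, -0.2376, 0.0057]
tool_rot: [0.006, 0.707, -0.006, 0.707]
force: [1.0, -0.3, 2.2]
finger_gap: 0.46
```

{"op": "move_arm", "data": {
  "deltas": [36,-0.1,1,0,0,0,0,36,0,1,0,0,0,0,36,0,1,0,0,0,0,36,0,1,0,0,0,0,36,0,1,0,0,0,0]
}}

```text
t: 25.6
tcp_pos: [0.5812, -0.2324, 0.0058]
tool_rot: [0.006, 0.707, -0.006, 0.707]
force: [-1.2, -2.3, 1.5]
finger_gap: 0.462
```

{"op": "move_arm", "data": {
  "deltas": [36,0,1,0,0,0,0,36,0,1,0,0,0,0]
}}

```text
t: 25.8
tcp_pos: [0.5813, -0.2304, 0.0058]
tool_rot: [0.006, 0.707, -0.006, 0.707]
force: [-0.2, -1.5, 1.7]
finger_gap: 0.465
```

{"op": "move_arm", "data": {
  "deltas": [36,0,0.5,0,0,0,0,36,0,0.5,0,0,0,0]
}}

```text
t: 26.0
tcp_pos: [0.5813, -0.2296, 0.0058]
tool_rot: [0.006, 0.707, -0.006, 0.707]
force: [-0.0, -2.4, 0.5]
finger_gap: 0.46
```

{"op": "move_arm", "data": {
  "deltas": [36,0,0.3,0,0,0,0,36,0,0,0,0,0,0]
}}

```text
t: 26.2
tcp_pos: [0.5814, -0.2291, 0.0058]
tool_rot: [0.006, 0.707, -0.006, 0.707]
force: [0.6, -1.6, 1.4]
finger_gap: 0.463
```

```bash
python3 - <<'E'
from plan import *
from m2 import *
st()
s=snap('side','side14'); print(drum(s,-.095)); st()
E
```

```text
t 26.2 tcp [ 581.4 -229.1    5.8] psi -1.0 q [-0.55  0.83  1.57  0.    0.74 -0.54] F [ 0.58 -1.6   1.43] gap 0.463
(array([-94.68,  -1.24,  57.53]), array([0.5016, 0.6606]), np.float64(0.0124), 1865)
t 26.25 tcp [ 581.3 -229.1    5.8] psi -1.0 q [-0.55  0.83  1.57  0.    0.74 -0.54] F [ 0.37 -1.54  1.29] gap 0.464
```

{"op": "move_arm", "data": {
  "deltas": [36,0,0.4,0,0,0,0,36,0,0,0,0,0,0]
}}

```text
t: 26.45
tcp_pos: [0.5814, -0.2287, 0.0058]
tool_rot: [0.006, 0.707, -0.006, 0.707]
force: [0.0, -0.5, 0.9]
finger_gap: 0.465
```

{"op": "move_arm", "data": {
  "deltas": [36,0,0.4,0,0,0,0,36,0,0,0,0,0,0]
}}

```text
t: 26.65
tcp_pos: [0.5814, -0.2283, 0.0058]
tool_rot: [0.006, 0.707, -0.006, 0.707]
force: [-0.5, -0.3, 0.1]
finger_gap: 0.462
```

{"op": "move_arm", "data": {
  "deltas": [36,0,0.3,0,0,0,0,36,0,0,0,0,0,0]
}}

```text
t: 26.85
tcp_pos: [0.5814, -0.228, 0.0058]
tool_rot: [0.006, 0.707, -0.006, 0.707]
force: [-0.4, -1.4, -0.3]
finger_gap: 0.468
```

{"op": "move_arm", "data": {
  "deltas": [36,0,0.4,0,0,0,0,36,0,0,0,0,0,0]
}}

```text
t: 27.05
tcp_pos: [0.5814, -0.2279, 0.0058]
tool_rot: [0.006, 0.707, -0.006, 0.707]
force: [-0.4, -2.2, -0.7]
finger_gap: 0.467
```

{"op": "move_arm", "data": {
  "deltas": [36,0,0.4,0,0,0,0,36,0,0,0,0,0,0]
}}

```text
t: 27.25
tcp_pos: [0.5815, -0.2278, 0.0059]
tool_rot: [0.006, 0.707, -0.006, 0.707]
force: [-0.1, -3.3, -1.1]
finger_gap: 0.462
```

{"op": "move_arm", "data": {
  "deltas": [36,0,0.4,0,0,0,0,36,0,0,0,0,0,0]
}}

```text
t: 27.45
tcp_pos: [0.5816, -0.2277, 0.006]
tool_rot: [0.005, 0.707, -0.006, 0.707]
force: [-1.9, -5.8, -0.8]
finger_gap: 0.457
```

```bash
python3 - <<'E'
from plan import *
from m2 import *
st()
s=snap('side','side15'); print(drum(s,-.095)); st()
E
```

```text
t 27.45 tcp [ 581.6 -227.7    6. ] psi -0.96 q [-0.55  0.83  1.57 -0.    0.74 -0.53] F [-1.86 -5.77 -0.8 ] gap 0.457
(array([-93.66,  -1.25,  57.37]), array([0.5016, 0.6594]), np.float64(0.0123), 1860)
t 27.5 tcp [ 581.6 -227.8    6. ] psi -0.96 q [-0.55  0.83  1.57 -0.    0.74 -0.53] F [-1.52 -4.7  -1.03] gap 0.464
```

{"op": "move_arm", "data": {
  "deltas": [36,0,0.2,0,0,0,0,36,0,0,0,0,0,0]
}}

```text
t: 27.7
tcp_pos: [0.5816, -0.2277, 0.006]
tool_rot: [0.005, 0.707, -0.006, 0.707]
force: [-1.1, -5.3, -1.0]
finger_gap: 0.462
```

{"op": "move_arm", "data": {
  "deltas": [36,0,0,0,0,0,0]
}}

```text
t: 27.8
tcp_pos: [0.5816, -0.2278, 0.0061]
tool_rot: [0.005, 0.707, -0.006, 0.707]
force: [-1.7, -5.3, 0.6]
finger_gap: 0.462
```

{"op": "move_arm", "data": {
  "deltas": [36,0,0.2,0,0,0,0,36,0,0,0,0,0,0]
}}

```text
t: 28.0
tcp_pos: [0.5816, -0.2278, 0.0061]
tool_rot: [0.005, 0.707, -0.006, 0.707]
force: [-2.2, -6.7, -0.3]
finger_gap: 0.461
```

{"op": "move_arm", "data": {
  "deltas": [36,0,0,0,0,0,0]
}}

```text
t: 28.1
tcp_pos: [0.5816, -0.2277, 0.0061]
tool_rot: [0.005, 0.707, -0.006, 0.707]
force: [-1.8, -5.4, -0.5]
finger_gap: 0.46
```

{"op": "move_arm", "data": {
  "deltas": [36,0,0.15,0,0,0,0,36,0,0,0,0,0,0]
}}

```text
t: 28.3
tcp_pos: [0.5817, -0.2277, 0.0061]
tool_rot: [0.005, 0.707, -0.007, 0.707]
force: [-0.9, -6.2, -1.3]
finger_gap: 0.466
```

{"op": "move_arm", "data": {
  "deltas": [36,0,0,0,0,0,0,36,0,0,0,0,0,0]
}}

```text
t: 28.5
tcp_pos: [0.5816, -0.2278, 0.0061]
tool_rot: [0.005, 0.707, -0.007, 0.707]
force: [-1.3, -6.9, -1.0]
finger_gap: 0.463
```

```bash
python3 - <<'E'
from plan import *
from m2 import *
st()
s=snap('side','side16'); print(drum(s,-.095)); st()
s=snap('top','top16'); st()
cv2.imwrite('pics/c16.png',cv2.resize(load('side16')['image'][150:250,240:360,::-1],None,fx=5,fy=5,interpolation=3))
E
```

```text
t 28.5 tcp [ 581.6 -227.8    6.1] psi -0.95 q [-0.55  0.83  1.57 -0.    0.74 -0.53] F [-1.27 -6.92 -1.02] gap 0.463
(array([-93.77,  -1.45,  57.39]), array([0.5018, 0.6598]), np.float64(0.0123), 1859)
t 28.55 tcp [ 581.6 -227.7    6.1] psi -0.94 q [-0.55  0.83  1.57 -0.    0.74 -0.53] F [-1.33 -6.04 -0.47] gap 0.465
t 28.6 tcp [ 581.6 -227.7    6.1] psi -0.94 q [-0.55  0.83  1.57 -0.    0.74 -0.53] F [-0.95 -7.24 -0.04] gap 0.464
```

View pics/c16.png

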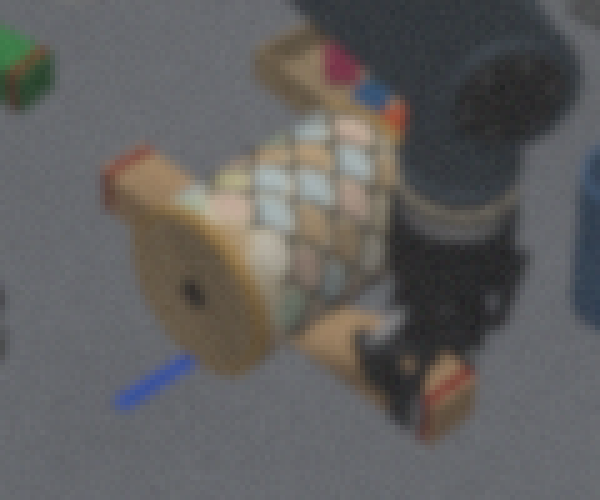

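{"op": "move_arm", "data": {
  "deltas": [45,0,0,0,0,0,0,55,0,0,0,0,0,0,62,0,0,0,0,0,0,65,0,0,0,0,0,0,65,0,0,0,0,0,0]
}}

```text
t: 29.1
tcp_pos: [0.5816, -0.2261, 0.0059]
tool_rot: [0.006, 0.707, -0.006, 0.707]
force: [-0.6, 0.2, 0.7]
finger_gap: 0.762
```

{"op": "move_arm", "data": {
  "deltas": [65,-5,0,0,0,0,0,65,-15,-2,0,0,0,0,65,-30,-5,0,0,0,0,65,-40,-10,0,0,0,0,65,-40,-20,0,0,0,0,65,-40,-20,0,0,0,0,65,-30,-20,0,0,0,0,65,-10,-5,0,0,0,0,65,0,0,0,0,0,0]
}}

```text
t: 30.0
tcp_pos: [0.5807, -0.3096, 0.2183]
tool_rot: [0.006, 0.706, -0.007, 0.708]
force: [0.9, -0.0, -0.0]
finger_gap: 0.762
```

```bash
python3 - <<'E'
from plan import *
from m2 import *
st()
s=snap('side','side17'); print(drum(s,-.095),tape(s)); 
P,H,S,V=masks(s)
comp(s,(H>5)&(H<25)&(S>70)&(P[...,2]>-.01)&(P[...,2]<.05)&(P[...,0]<.65)&(P[...,1]>-.35)&(P[...,1]<.1),'wood')
s=snap('top','top17'); print(drum(s,-.095),tape(s)); 
P,H,S,V=masks(s)
comp(s,(H>5)&(H<25)&(S>70)&(P[...,2]>-.01)&(P[...,2]<.05)&(P[...,0]<.65)&(P[...,1]>-.35)&(P[...,1]<.1),'wood')
s=snap('wrist','w17'); P,H,S,V=masks(s)
comp(s,(H>5)&(H<25)&(S>70)&(P[...,2]>-.01)&(P[...,2]<.05)&(P[...,0]<.65)&(P[...,1]>-.35)&(P[...,1]<.1),'wood')
cv2.imwrite('pics/c17.png',cv2.resize(load('side17')['image'][130:270,220:400,::-1],None,fx=4,fy=4,interpolation=3))
E
```

```text
t 30.0 tcp [ 580.7 -309.6  218.3] psi -1.07 q [-0.66  0.58  1.36  0.    1.19 -0.64] F [ 0.92 -0.01 -0.03] gap 0.762
(array([-93.51,  -1.09,  57.5 ]), array([0.5017, 0.6619]), np.float64(0.0119), 2043) (array([471.94847698, -90.67636805]), np.float64(-1.2624788373034643), np.float64(52.51051113878804))
wood px [268. 186.] n 153 rect c [579.6  31.7] size [56.8 44.8] ang 83.7 z [0.0077 0.0326 0.0373]
wood px [280. 216.] n 101 rect c [504.2 -98.2] size [  7.6 107.2] ang 1.2 z [0.0132 0.0322 0.0495]
wood px [318. 223.] n 451 rect c [ 594.3 -191.2] size [ 77. 118.] ang 2.6 z [0.0089 0.03   0.0374]
(array([-94.9 ,  -1.12,  59.02]), array([0.504 , 0.6637]), np.float64(0.0051), 2563) (array([708.90927894, -97.19277755]), np.float64(-5.191546947814288), np.float64(19.375702747107177))
wood px [329. 175.] n 419 rect c [ 581.1 -204.5] size [88.  40.3] ang 89.6 z [0.023  0.0344 0.0387]
wood px [257. 177.] n 456 rect c [580.3  11.9] size [92.1 40.5] ang 88.8 z [0.0156 0.0341 0.0386]
wood px [258.  72.] n 3105 rect c [ 580.4 -189.5] size [93.  42.2] ang 89.7 z [0.0174 0.0336 0.0359]
wood px [258. 124.] n 138 rect c [ 581.3 -246.1] size [ 7.3 44.5] ang 89.2 z [-0.0008  0.0344  0.036 ]
```

View pics/c17.png

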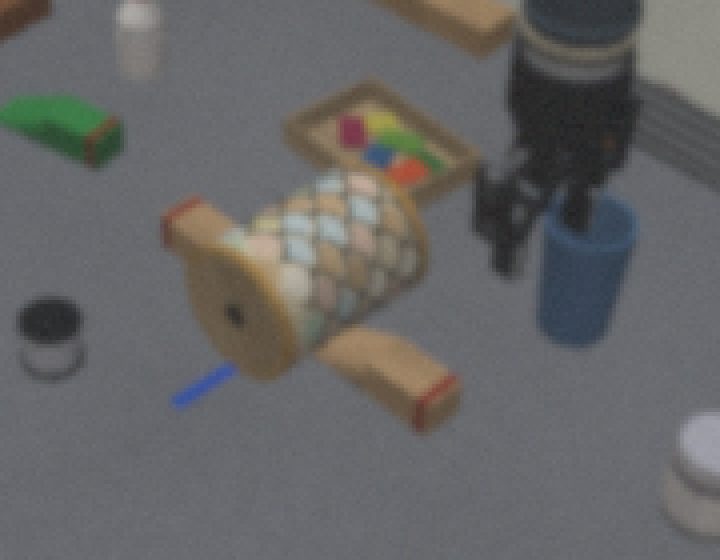

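View pics/top17.png

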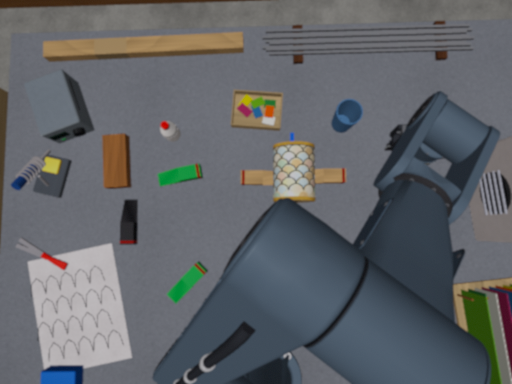

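View pics/w17.png

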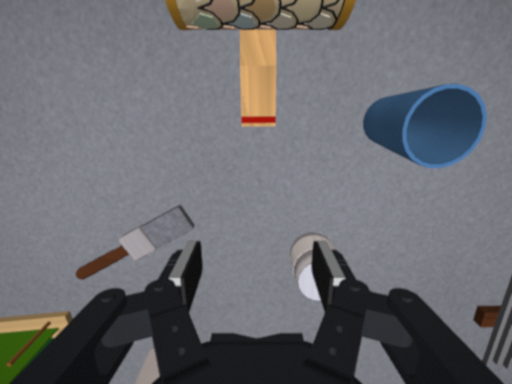

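```bash
python3 - <<'E'
from plan import *
st(); print(job.sign_off())
E
```

```text
t 30.15 tcp [ 578.8 -306.5  213.7] psi -0.96 q [-0.66  0.59  1.37  0.    1.19 -0.64] F [ 0.66  0.16 -0.06] gap 0.762
the job is handed in; nothing more can be done
None
```

I rolled the drum about 146 mm onto the tape with the fingers and let it come to rest. I then laid the left chock against it and slid the right one in until the wrist push held at about 6 to 7 N. Both chocks were released and the job was handed in at 30 s of the 72 s limit. No verdict was reported.

Last checks, after letting go:

| Check | Measured | Limit |
|---|---|---|
| Drum axis off the tape's middle line, top camera | about 1 mm | 6 mm |
| Drum axis off the tape's middle line, side camera | about 0 mm | 6 mm |
| Drum direction against the tape | within about 0.5° | 0.16 rad (9°) |
| Drum axis ahead of each chock's grip point | about 120 to 121 mm | 110 to 125.5 mm (122 touches) |
| Chocks square to the drum | within about 1 to 2° | 0.12 rad (7°) |

- **Camera disagreement:** the top and side cameras differ by about 1.5 mm on the drum's place, which is within the stated calibration.
- **Tape hidden:** the drum covers most of the tape in the final pictures, so I compared against the tape line measured before it was covered.
- **Left chock:** laying it rolled the drum about 1.3 mm, and pushing the right chock in brought it back.
- **Bite not measured directly:** I only have the wrist reading, so the forces between the chocks and the drum (more than 3 N wanted, 10 N limit) are inferred. The noise on that reading is about 1 N.
- **Bystanders:** none was seen to move in the final pictures, but I did not measure them one by one. The arm hides some of the bench in the top view.

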